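Tension the tie nuts of a spoked ring clamp by counted quarter turns

TASK

Tension the spoked ring clamp: begin with the red nut and give it two quarter turns, then go on to the next nut in clockwise order round the rim (seen from above) and give that one a single quarter turn, each to within about 15 degrees; leave the third nut as it is. Both nuts are slack: turn each one gently clockwise until you feel it bite, count the quarter turns only from there, and do not overtighten. Do not lean on the clamp or disturb the things round it.

Things in the scene. Friction and masses are not known exactly. Their poses are not given: they have to be found in the camera images.
- ring_clamp: Spoked ring clamp fixed to the worktop, facing any way: dark base disc 176 mm across, aluminium plate 160 mm across with its top 30 mm up, copper electrode in the middle (42 mm high). Three winged nuts, 120 degrees apart, 60 mm from its axis: red along its +x, the second 120 degrees clockwise (seen from above), then the third. Origin under its centre, z up.
- rim_plate: The aluminium plate of the clamp with its hub, spokes and copper electrode (not the nuts), not to be pressed on by 15 N or more; same origin and axes as ring_clamp.
- nut_a_grip (a point): Wing of the first, red nut: a bar 34 mm long, 10 mm thick, 24 mm tall (65 to 89 mm above the worktop) on a 9 mm stem. Point on the turning axis, mid-wing, 77 mm above the worktop. x runs along the wing, y through its thickness, z up; the frame turns with the nut. Tightens clockwise: free at first (0.02 N m) over an unknown slack of 0.3 to 1.7 rad, then bites and turns its screw against 0.35 to 0.4 N m (springy stem: 0.09 rad of wind-up). It stays where it is left.
- nut_b_grip (a point): Wing of the second (bare steel, next clockwise from the red one) nut: a bar 34 mm long, 10 mm thick, 24 mm tall (65 to 89 mm above the worktop) on a 9 mm stem. Point on the turning axis, mid-wing, 77 mm above the worktop. x runs along the wing, y through its thickness, z up; the frame turns with the nut. Slack and turning as for the red nut, with a slack of its own.
- nut_c_grip (a point): Wing of the third (bare steel) nut: a bar 34 mm long, 10 mm thick, 24 mm tall (65 to 89 mm above the worktop) on a 9 mm stem. Point on the turning axis, mid-wing, 77 mm above the worktop. x runs along the wing, y through its thickness, z up; the frame turns with the nut. Already tight; to be left alone.
- pin_a_top (a point): Top of the brass tell-tale pin (5 mm across) beside the red nut: it stands 4 mm proud of the plate (34 mm above the worktop) and sinks 1 mm for each quarter turn of that nut after its bite, too little to be read well.
- pin_b_top (a point): Same for the second nut.
- pin_c_top (a point): Same for the third nut.
- weld_head_a: Tall spot-welding head fixed on the bench (225x184 mm, 388 mm high) to the left of the clamp: keep the arm clear of it, it stands between the arm's start and the clamp. Origin under its centre.
- oil_bottle: Bystander: small amber dropper bottle, 34 mm across, 102 mm tall, standing; origin at its foot.
- gauge: Bystander: grey steel gauge block 22x52x14 mm; origin under its centre.
- spare_tip: Bystander: copper electrode tip standing upright, 16 mm across, 38 mm tall; origin at its foot.

How it is judged:
On the way, in this order (a step that is already met when the one before it is completed fails the run):
1. the red nut's screw is turned two quarter turns (within 18 degrees) past its bite while the second nut's screw has not been turned (z of pin_a_top in the frame of ring_clamp between 0.0318 and 0.0322 m and z of pin_b_top in the frame of ring_clamp above 0.0338 m), for 0.2 s.
2. then the second nut's screw is turned one quarter turn past its bite (z of pin_b_top in the frame of ring_clamp between 0.0328 and 0.0332 m), for 0.2 s.
At the end, for the whole second after the job is handed in: Red nut's screw two quarter turns and second nut's screw one quarter turn clockwise past their bites, each within 18 degrees (pin sunk 1.8 to 2.2 mm and 0.8 to 1.2 mm), and the third nut's screw not turned (pin within 0.2 mm) (all of step 2 and z of pin_a_top in the frame of ring_clamp between 0.0318 and 0.0322 m and z of pin_c_top in the frame of ring_clamp between 0.0338 and 0.0342 m); the robot touches nothing.
It fails at once if the red nut is overtightened (more than 2.4 quarter turns past its bite) (z of pin_a_top in the frame of ring_clamp below 0.0316 m).
It fails at once if the second nut is overtightened (more than 1.4 quarter turns past its bite) (z of pin_b_top in the frame of ring_clamp below 0.0326 m).
It fails at once if the third nut is turned (not (z of pin_c_top in the frame of ring_clamp between 0.0337 and 0.0343 m)).
It fails at once if the rim plate is leaned on or struck with more than 15 N (contact force between anything else and rim_plate above 15 N).
It fails at once if a bystander is pushed or knocked over (distance of any of oil_bottle, gauge, spare_tip from where it was at the start of the episode above 0.015 m or angle between any of oil_bottle, gauge, spare_tip's own z axis and vertical above 0.4 rad).
It also fails if it takes over 72 s, if anything falls off the work surface, if the arm or the gripper's body presses on something with over 40 N, if the wrist force passes 120 N, or if a joint passes its speed limit or range.

ROBOT

A 6-joint arm with a two-finger parallel gripper is mounted at the origin on a cart in front of the work surface, level with it; the furniture and walls round the work are solid. World frame = base frame: x ahead of the robot, y to its left, z up, the work surface at z = 0. Lengths are in m, angles in rad, forces in N, time in s.
With the tool pointing down it reaches from about 0.35 to 0.85 m from the base axis. Payload 8.1 kg.
Tool frame: the origin (TCP) lies midway between the tips of the shut fingers; the grasp point (between the pads) lies 19 mm behind it; z points along the fingers, y is the direction in which the jaws open and shut (so a half turn about z gives the same grasp; the last joint's range is limited). The gripper opens to 93 mm and grips with 3 to 60 N. Pads are 15 mm wide; open, the fingers measure 128 mm over their backs; the gripper's body (75 mm by 188 mm) begins 65 mm behind the grasp point.
Start: joints at [-1.425, 0.13, 1.488, -0, 1.523, -0.085], TCP at [0.137, -0.584, 0.219] pointing down, gripper open.
Joint ranges: [-2.96, 2.96], [-0.89, 2.26], [0.02, 2.5], [-1.34, 4.48], [0, 2.73], [-2.66, 2.66]. Speed limits (rad/s): [2.39, 2.39, 2.79, 3.14, 3.14, 3.14].

INTERFACE

Orientations are given as a rotation vector (axis times angle).
In Python, from plant import robot gives the robot as it stands. The module is installed in compiled form; this text tells all that it offers.
- The arm moves only by the shell command python3 -m pendant 'ROWS' [FORCE]. ROWS is JSON, a list of rows, each an object with "translation": the shift along the tool's x, y, z in mm, a list of three; "twist": the turn, a rotation vector about the tool's x, y, z in rad, a list of three; "grip": the opening, from -1 (shut) to 1 (fully open). A call has exactly 10 rows; each row shifts and turns the pose as measured when the row begins, along the tool's axes as they then stand; what a row does not reach is not made up. A row lasts 1/10 s, in which the tool goes at most 50 mm and 8.59 degrees, less where a joint would pass 70% of its speed; a pose out of reach is approached as far as the arm can. A call is refused whole if a number of a shift passes 50 or a number of a turn 0.15, either way. A call with a gripper value outside its range is refused whole. The fingers move at their own pace and stop on an object; FORCE is the grip in N (left out, the last holds). Time passes only in rows, so rows that do not move let the fingers close, or fill a call up. It gives the time, the measured TCP pose, the force and the opening at its end, in the units of the state.
- robot.read_state(): the state, without advancing time (a new reading comes with each control period).
- robot.read_camera(name): name is "scene" or "side" or "wrist"; returns (picture, depth): 420x560x3 uint8, red, green, blue; 420x560 float32, m along the optical axis (not along the pixel's ray), 0 where there is no reading.
- robot.camera_info(name): a dict with "vertical_fov" (degrees; the focal length in pixels is half the picture's height over the tangent of half this angle, whatever the lens; pixels are square), "cx", "cy" (the principal point, pixels), "cam_to_world" (4x4, takes a point from camera to world coordinates). Camera axes: x right, y up, looking along -z (the intrinsics and any distortion apply to the point x, -y, -z); pixel columns grow to the right and rows downward; lengths in m; the calibration is good to about 2 mm. A picture is of the moment at which its call begins: read the wrist's pose just before it. camera_info takes no time and is no camera call; for the wrist camera it gives the pose at the moment of the call.
- robot.close_job(): hands the job in, once; it reports no verdict.
The state is a dict: "t": time; "q": joint angles; "dq": joint speeds; "joint_torque": joint torques, N m; "tool_pos": TCP position; "orientation": TCP orientation; "force": force on the tool from outside, world axes, zero at the start; "wrist_torque": the same for the moment, N m; "opening": finger opening in m.
Only numpy, scipy, OpenCV 4.12 (cv2) and the standard library are available. Lean on these libraries where they do the work, as an engineer would, in place of code of your own. Each camera call takes 0.05 s, during which the arm holds its last target. There are 200 camera calls.

## Working session

There is one attempt and no reset: what is moved stays moved. The work goes in short steps, Python scripts to look and compute and a shell command to move; the robot and the scene stay as the last step left them, time stands still between calls to the robot, and variables do not carry over. Pictures are saved under pics/ and viewed, about 8 in all and at most 12, crops included, and the job is handed in when it is done.

```bash
mkdir -p pics
cat > h.py <<'E'
import numpy as np, cv2
from plant import robot
from scipy.spatial.transform import Rotation as R
def K(n):
    i=robot.camera_info(n); f=210/np.tan(np.radians(i["vertical_fov"])/2)
    return i,f
def cloud(n):
    i,f=K(n); T=np.array(i["cam_to_world"]); im,d=robot.read_camera(n)
    v,u=np.mgrid[:420,:560]
    P=np.stack([(u-i["cx"])/f*d,-(v-i["cy"])/f*d,-d],-1)@T[:3,:3].T+T[:3,3]
    P[d==0]=np.nan
    return im,d,P
def save(n,im): cv2.imwrite("pics/"+n,cv2.cvtColor(im,cv2.COLOR_RGB2BGR))
def st():
    s=robot.read_state(); 
    for k in("t","q","tool_pos","orientation","force","wrist_torque","opening"): print(k,np.round(s[k],4))
    print(np.round(R.from_rotvec(s["orientation"]).as_matrix(),3))
E
python3 - <<'E'
from h import *
st()
ims=[]
for n in("scene","side"):
    print(n,robot.camera_info(n)); im,d,P=cloud(n); np.savez(n+".npz",im=im,d=d,P=P); save(n+"0.png",im)
E
```

```text
t 0.0
q [-1.4254  0.1312  1.4893  0.      1.523  -0.0854]
tool_pos [ 0.1372 -0.5835  0.2176]
orientation [-3.1189 -0.3615  0.    ]
force [-0.6858  0.105  -0.0993]
wrist_torque [-0.0327 -0.0098  0.0031]
opening 0.0933
[[ 0.973  0.229 -0.   ]
 [ 0.229 -0.973  0.002]
 [ 0.    -0.002 -1.   ]]
scene {'vertical_fov': 51.76260628974928, 'cx': 279.0636783278219, 'cy': 204.09827420527893, 'cam_to_world': array([[-0.90672645,  0.29585053, -0.30053222,  0.24381662],
       [-0.42168968, -0.64449823,  0.63780863,  0.40803128],
       [-0.00499646,  0.70504929,  0.7091407 ,  0.7144171 ],
       [ 0.        ,  0.        ,  0.        ,  1.        ]])}
side {'vertical_fov': 45.481414043987044, 'cx': 282.5270025960795, 'cy': 213.6442206068185, 'cam_to_world': array([[-0.97361887,  0.07594635, -0.21517074,  0.31174742],
       [-0.22801522, -0.35969318,  0.90478167,  0.82991856],
       [-0.00868058,  0.92997471,  0.36752099,  0.48842944],
       [ 0.        ,  0.        ,  0.        ,  1.        ]])}
```

View pics/scene0.png

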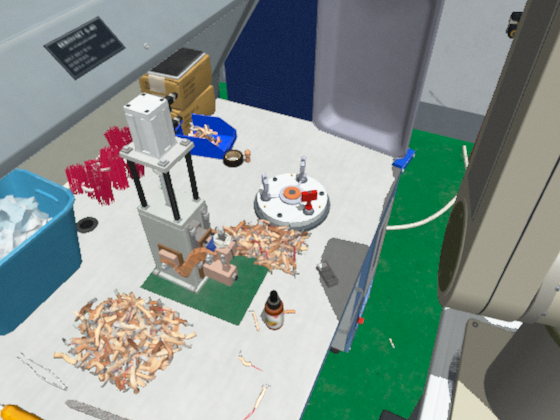

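View pics/side0.png

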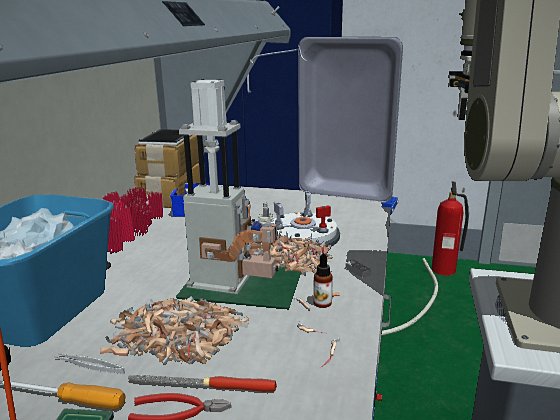

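The scene view shows the clamp at about (291,200), with the red nut at (309,198) and steel nuts at (265,187) and (303,168). The weld head is at (175,200), the bottle at (274,310) and the gauge at (325,272). Next I'll get metric positions from depth.

Run:
```python
from h import *
z=np.load("scene.npz"); im,P=z["im"],z["P"]
hsv=cv2.cvtColor(im,cv2.COLOR_RGB2HSV)
sub=np.zeros((420,560),bool); sub[150:235,245:335]=1
# plate top fit
m=sub&(abs(P[...,2]-.03)<.006)
pts=P[m][:,:2].astype(np.float32); (c,r)=cv2.minEnclosingCircle(pts); print("plate",c,r,m.sum(),np.nanmedian(P[m][:,2]))
e=cv2.fitEllipse(cv2.convexHull(pts)); print(e)
c=np.array(e[0])
# nuts: points height 63..92mm
m=sub&(P[...,2]>.062)&(P[...,2]<.1)&(np.hypot(P[...,0]-c[0],P[...,1]-c[1])<.1)
n,l=cv2.connectedComponents(m.astype(np.uint8))
for k in range(1,n):
    q=P[l==k]
    if len(q)<8: continue
    v,u=np.where(l==k); d=q.mean(0)[:2]-c
    t=q[q[:,2]>.084]; b=cv2.minAreaRect((t[:,:2]*1000).astype(np.float32)) if len(t)>4 else None
    print(len(q),"px",u.mean(),v.mean(),q.mean(0).round(4),"zmax",q[:,2].max().round(4),"r",np.hypot(*d).round(4),"ang",np.degrees(np.arctan2(d[1],d[0])).round(1),"col",im[l==k].mean(0).round(),b)
# other objects
for n_,(u,v) in dict(bottle=(274,318),gauge=(326,273),head=(150,105),headbase=(180,230),dark=(345,265),panel=(370,260),redh=(360,320),tray=(380,80)).items(): print(n_,P[v,u].round(3))
# headbody extents
a=(P[...,2]>.1)&(P[...,2]<.45); vv,uu=np.where(a); s=a.copy(); s[:, :115]=0; s[:,240:]=0; s[:85]=0
q=P[s]; print("head xr",np.percentile(q,[1,99],axis=0))
tilt=None
big=cv2.resize(im[130:330,150:400],None,fx=3,fy=3,interpolation=cv2.INTER_CUBIC); save("crop0.png",big)
```

```text
plate (0.5762346386909485, -0.24033600091934204) 0.1536380797624588 2223 0.02980733285738557
((0.5942625403404236, -0.23051615059375763), (0.2551904022693634, 0.32435667514801025), 78.10181427001953)
21 px 301.42857142857144 167.66666666666666 [ 0.5155 -0.2881  0.0804] zmax 0.091 r 0.0976 ang -143.8 col [155. 159. 169.] ((516.5139770507812, -290.5007019042969), (2.431565284729004, 11.688157081604004), 22.29922866821289)
96 px 265.0833333333333 182.22916666666666 [ 0.5671 -0.2078  0.083 ] zmax 0.0914 r 0.0353 ang 140.1 col [163. 168. 176.] ((569.7048950195312, -212.759765625), (9.970335960388184, 34.71970748901367), 38.22975158691406)
bottle [0.419 0.061 0.044]
gauge [ 0.376 -0.087  0.014]
head [0.626 0.013 0.388]
headbase [0.595 0.048 0.177]
dark [ 0.35  -0.132 -0.   ]
panel [ 0.325 -0.315 -0.186]
redh [ 0.315 -0.345 -0.53 ]
tray [ 0.428 -0.568  0.176]
head xr [[ 0.52139425 -0.41046263  0.101514  ]
 [ 1.0276753   0.06945972  0.38825909]]
```

View pics/crop0.png

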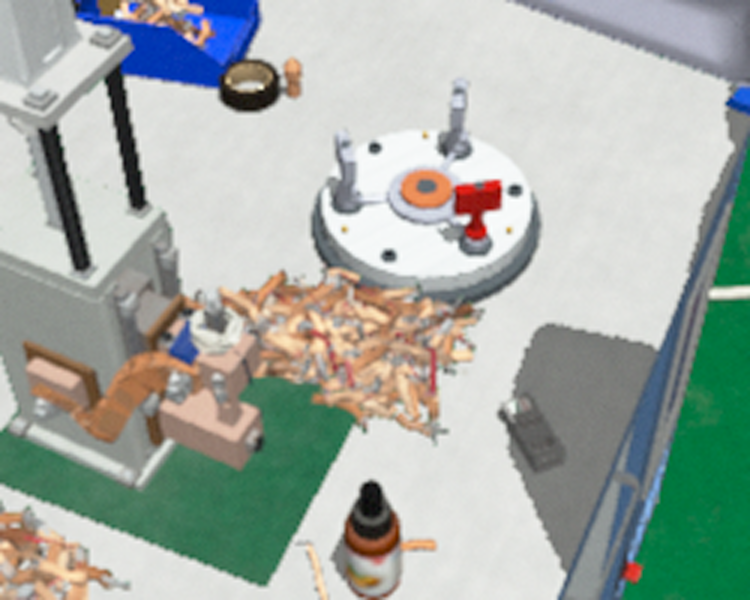

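The crop shows the red nut's foot at crop (475,245). Going clockwise, the next nut (B) is at the left (348,205), and C is at the top (455,150). Brass pins are visible at (345,230), (425,135) and (510,230). I still need a tighter plate fit, the wing angles and the extent of the tall obstacles.

Run:
```python
from h import *
z=np.load("scene.npz"); im,P,d=z["im"],z["P"],z["d"]
i,f=K("scene"); T=i["cam_to_world"]
def ray(u,v,h):
    r=np.stack([(np.asarray(u)-i["cx"])/f,-(np.asarray(v)-i["cy"])/f,-np.ones_like(np.asarray(u,float))],-1)@T[:3,:3].T
    return T[:3,3]+r*((h-T[2,3])/r[...,2])[...,None]
# copper electrode disc, top at 42mm
hsv=cv2.cvtColor(im,cv2.COLOR_RGB2HSV)
cop=(hsv[...,0]>5)&(hsv[...,0]<20)&(hsv[...,1]>110); cop[:180]=0;cop[205:]=0;cop[:,:275]=0;cop[:,305:]=0
v,u=np.where(cop); q=ray(u,v,.042); print("copper",len(u),u.mean(),v.mean(),cv2.minEnclosingCircle(q[:,:2].astype(np.float32)), np.nanmedian(P[cop],0))
# plate rim: height 27..33mm, connected
m=(abs(P[...,2]-.03)<.005); m[:,:250]=0;m[:,335:]=0;m[:165]=0;m[235:]=0
n,l,s,_=cv2.connectedComponentsWithStats(m.astype(np.uint8)); k=1+np.argmax(s[1:,4]); q=P[l==k]; print("plate",len(q),cv2.minEnclosingCircle(q[:,:2].astype(np.float32)),q.mean(0))
red=((hsv[...,0]<6)|(hsv[...,0]>174))&(hsv[...,1]>150)&(hsv[...,2]>70); red[:180]=0;red[222:]=0;red[:,:298]=0;red[:,:][:,325:]=0
v,u=np.where(red); print("red",len(u),u.min(),u.max(),v.min(),v.max(),"depth ok",(d[red]>0).sum())
q=P[red];q=q[~np.isnan(q[:,0])]; w=q[q[:,2]>.063]; print(q.min(0),q.max(0),w.mean(0)); print(cv2.minAreaRect((w[:,:2]*1000).astype(np.float32)))
t=w[w[:,2]>.085]; print("top",len(t),t.mean(0) if len(t) else 0, cv2.minAreaRect((t[:,:2]*1000).astype(np.float32)) if len(t)>3 else 0)
# tray
for (u,v) in [(318,120),(330,10),(430,10),(405,150),(345,100),(400,165),(340,265),(335,345),(404,160)]: print((u,v),P[v,u].round(3))
z2=np.load("side.npz");Q=z2["P"]
print("side tray",[(p,Q[p[1],p[0]].round(3)) for p in[(303,45),(398,42),(303,188),(390,200),(350,120),(388,204),(210,90),(130,20),(280,15),(200,60),(140,30)]])
a=np.abs(Q[...,2]-.38)<.012
print("head top",np.nanpercentile(Q[100:140,185:240].reshape(-1,3),[2,98],axis=0))
```

```text
copper 136 291.5514705882353 192.72794117647058 ((0.5188155174255371, -0.2419881522655487), 0.01943611353635788) [ 0.51829303 -0.23999306  0.04159169]
plate 1998 ((0.5178583264350891, -0.24290472269058228), 0.08131580054759979) [ 0.51540565 -0.23311664  0.02982959]
red 171 302 316 190 209 depth ok 171
[ 0.45225826 -0.2239657   0.04392049] [ 0.47989173 -0.19942205  0.09121489] [ 0.46536965 -0.2098163   0.08162085]
((466.0914611816406, -211.39454650878906), (31.129833221435547, 10.832661628723145), 35.45860290527344)
top 56 [ 0.46594    -0.21109321  0.08825362] ((466.0972595214844, -211.48875427246094), (31.029985427856445, 10.67245101928711), 35.45859909057617)
(318, 120) [ 0.572 -0.542  0.035]
(330, 10) [ 0.566 -0.555  0.326]
(430, 10) [ 0.347 -0.537  0.367]
(405, 150) [ 0.324 -0.503  0.04 ]
(345, 100) [ 0.512 -0.575  0.095]
(400, 165) [ 0.324 -0.478  0.01 ]
(340, 265) [ 0.36  -0.127  0.   ]
(335, 345) [ 0.374 -0.311 -0.686]
(404, 160) [ 0.321 -0.515 -0.   ]
side tray [((303, 45), array([ 0.577, -0.536,  0.416])), ((398, 42), array([ 0.332, -0.499,  0.426])), ((303, 188), array([ 0.576, -0.544,  0.017])), ((390, 200), array([ 0.324, -0.532,  0.002])), ((350, 120), array([ 0.449, -0.574,  0.216])), ((388, 204), array([ 0.328, -0.479,  0.009])), ((210, 90), array([0.623, 0.033, 0.375])), ((130, 20), array([0.635, 0.247, 0.485])), ((280, 15), array([ 0.852, -1.429,  0.491])), ((200, 60), array([ 0.886, -0.578,  0.372])), ((140, 30), array([0.625, 0.244, 0.474]))]
head top [[ 0.59353041 -1.43203021 -0.04897214]
 [ 1.11398412  0.04774396  0.3561481 ]]
```

Run:
```python
from h import *
C=np.array([.518,-.242]);A=np.array([.466,-.211]);B=np.array([.570,-.2127])
for n in("scene","side"):
    z=np.load(n+".npz"); P=z["P"].reshape(-1,3); P=P[~np.isnan(P[:,0])]
    for nm,N in(("A",A),("B",B)):
        q=P[(P[:,2]>.10)&(P[:,2]<.6)]; r=np.hypot(*(q[:,:2]-N).T); k=np.argsort(r)[:3]; print(n,nm,r[k].round(3),q[k].round(3).tolist())
    hsv=cv2.cvtColor(z["im"],cv2.COLOR_RGB2HSV).reshape(-1,3); Q=z["P"].reshape(-1,3)
    m=((hsv[:,0]<6)|(hsv[:,0]>174))&(hsv[:,1]>150)&(np.hypot(Q[:,0]-A[0],Q[:,1]-A[1])<.04)&(Q[:,2]>.066)
    q=Q[m]; print(n,"red",len(q),q.mean(0).round(4),cv2.minAreaRect((q[:,:2]*1000).astype(np.float32)))
    m=(np.hypot(Q[:,0]-B[0],Q[:,1]-B[1])<.03)&(Q[:,2]>.066); q=Q[m]; print(n,"B",len(q),q.mean(0).round(4),cv2.minAreaRect((q[:,:2]*1000).astype(np.float32)))
d=A-C; print("A ang",np.degrees(np.arctan2(d[1],d[0])))
# tool-frame shift for first leg: to radius ~.40 at az -76
s=robot.read_state(); Rm=R.from_rotvec(s["orientation"]).as_matrix(); p=np.array(s["tool_pos"])
print("to (.1,-.40,.22)",(Rm.T@(np.array([.1,-.40,.22])-p)*1000).round(0))
```

```text
scene A [0.142 0.142 0.143] [[0.608, -0.219, 0.451], [0.608, -0.21, 0.45], [0.609, -0.214, 0.452]]
scene B [0.038 0.039 0.039] [[0.608, -0.219, 0.451], [0.609, -0.214, 0.452], [0.608, -0.21, 0.45]]
scene red 135 [ 0.4654 -0.2098  0.0818] ((466.0914611816406, -211.39454650878906), (31.129833221435547, 10.832661628723145), 35.45860290527344)
scene B 96 [ 0.5671 -0.2078  0.083 ] ((569.4578857421875, -212.43653869628906), (10.208941459655762, 35.44207763671875), 37.38189697265625)
side A [0.144 0.144 0.144] [[0.61, -0.205, 0.454], [0.61, -0.214, 0.456], [0.61, -0.208, 0.456]]
side B [0.04 0.04 0.04] [[0.61, -0.214, 0.456], [0.61, -0.205, 0.454], [0.61, -0.215, 0.454]]
side red 145 [ 0.4662 -0.2105  0.079 ] ((464.830322265625, -211.46768188476562), (35.924617767333984, 11.578858375549316), 30.156787872314453)
side B 102 [ 0.5691 -0.208   0.0797] ((570.7410888671875, -212.06951904296875), (9.918408393859863, 36.32445526123047), 39.962745666503906)
A ang 149.19855402386318
to (.1,-.40,.22) [   6. -187.   -2.]
```

```bash
python3 -m pendant '[{"translation":[1,-45,0],"twist":[0,0,0],"grip":1},{"translation":[1,-45,0],"twist":[0,0,0],"grip":0.2},{"translation":[1,-45,0],"twist":[0,0,0],"grip":0.2},{"translation":[1,-45,0],"twist":[0,0,0],"grip":0.2},{"translation":[0,0,0],"twist":[0,0,-0.15],"grip":0.2},{"translation":[0,0,0],"twist":[0,0,-0.15],"grip":0.2},{"translation":[0,0,0],"twist":[0,0,-0.15],"grip":0.2},{"translation":[0,0,0],"twist":[0,0,-0.15],"grip":0.2},{"translation":[0,0,0],"twist":[0,0,-0.15],"grip":0.2},{"translation":[0,0,0],"twist":[0,0,-0.15],"grip":0.2}]' 60
cat >> h.py <<'E'
def go(tx,ty,tz,phi=None):
    s=robot.read_state(); p=np.array(s["tool_pos"]); M=R.from_rotvec(s["orientation"]).as_matrix()
    a=np.degrees(np.arctan2(M[1,0],M[0,0])); d=M.T@(np.array([tx,ty,tz])-p)*1000
    print("t",round(s["t"],2),"p",p.round(4),"phi",a.round(1),"q",np.round(s["q"],3),"tilt",M[:,2].round(3),"F",np.round(s["force"],1),"T",np.round(s["wrist_torque"],3),"open",round(float(s["opening"]),4))
    print("tool shift mm",d.round(1), "twist z needed" , None if phi is None else np.round(-np.radians((phi-a+180)%360-180),3))
E
python3 - <<'E'
from h import *
go(.33,-.23,.22,210)
z=np.load("scene.npz")["P"].reshape(-1,3)
for y in np.arange(-.6,.3,.1):
    m=(abs(z[:,1]-y)<.05)&(z[:,2]>.4)&(z[:,2]<.7); 
    if m.sum(): q=z[m]; k=q[:,0].argmin(); print(round(y,1),q[k].round(3),q[:,2].min().round(3))
E
```

```text
t: 1.1
tool_pos: [0.0978, -0.3949, 0.2077]
orientation: [-2.634, -1.682, -0.012]
force: [0.3, -0.7, -1.4]
opening: 0.0557
t 1.1 p [ 0.0978 -0.3949  0.2077] phi 65.1 q [-1.454 -0.393  1.986 -0.     1.567 -1.02 ] tilt [-0.003  0.018 -1.   ] F [ 0.3 -0.7 -1.4] T [-0.056 -0.085  0.017] open 0.0557
tool shift mm [247.5 141.2  -9.9] twist z needed -2.529
-0.5 [ 0.32  -0.502  0.402] 0.4
-0.2 [ 0.608 -0.219  0.451] 0.441
-0.1 [ 0.209 -0.052  0.5  ] 0.429
-0.0 [0.195 0.05  0.526] 0.4
0.1 [0.118 0.077 0.402] 0.4
0.2 [0.607 0.18  0.448] 0.441
```

```bash
python3 -m pendant '[{"translation":[35,20,-2],"twist":[0,0,0],"grip":0.2},{"translation":[35,20,-2],"twist":[0,0,0],"grip":0.2},{"translation":[35,20,-2],"twist":[0,0,0],"grip":0.2},{"translation":[35,20,-2],"twist":[0,0,0],"grip":0.2},{"translation":[35,20,-2],"twist":[0,0,0],"grip":0.2},{"translation":[35,20,-2],"twist":[0,0,0],"grip":0.2},{"translation":[35,20,-2],"twist":[0,0,0],"grip":0.2},{"translation":[0,0,0],"twist":[0,0,-0.15],"grip":0.2},{"translation":[0,0,0],"twist":[0,0,-0.15],"grip":0.2},{"translation":[0,0,0],"twist":[0,0,-0.15],"grip":0.2}]' 60
python3 -m pendant '[{"translation":[0,0,0],"twist":[0,0,-0.15],"grip":0.2},{"translation":[0,0,0],"twist":[0,0,-0.15],"grip":0.2},{"translation":[0,0,0],"twist":[0,0,-0.15],"grip":0.2},{"translation":[0,0,0],"twist":[0,0,-0.15],"grip":0.2},{"translation":[0,0,0],"twist":[0,0,-0.15],"grip":0.2},{"translation":[0,0,0],"twist":[0,0,-0.15],"grip":0.2},{"translation":[0,0,0],"twist":[0,0,-0.15],"grip":0.2},{"translation":[0,0,0],"twist":[0,0,-0.15],"grip":0.2},{"translation":[0,0,0],"twist":[0,0,-0.15],"grip":0.2},{"translation":[0,0,0],"twist":[0,0,-0.15],"grip":0.2}]' 60
cat >> h.py <<'E'
def level():
    M=R.from_rotvec(robot.read_state()["orientation"]).as_matrix()
    z=M[:,2]; w=np.cross(z,[0,0,-1]); print("level twist (tool)",(M.T@w).round(3))
E
python3 - <<'E'
from h import *
go(.466,-.211,.15,210);level()
E
```

```text
t: 2.1
tool_pos: [0.3339, -0.2203, 0.2214]
orientation: [-2.183, -2.233, -0.02]
force: [-0.9, -0.7, 0.9]
opening: 0.0559
t: 3.1
tool_pos: [0.3321, -0.2177, 0.2173]
orientation: [-0.078, -3.13, -0.042]
force: [0.6, -0.1, 0.2]
opening: 0.0554
t 3.1 p [ 0.3321 -0.2177  0.2173] phi 177.2 q [-0.723 -0.421  1.99   0.014  1.598 -2.243] tilt [-0.01   0.027 -1.   ] F [ 0.6 -0.1  0.2] T [-0.001 -0.161 -0.013] open 0.0554
tool shift mm [-134.2   11.6   66.1] twist z needed -0.573
level twist (tool) [ 0.026 -0.011  0.   ]
```

```bash
python3 -m pendant '[{"translation":[-34,3,16],"twist":[0.013,-0.005,0],"grip":0.2},{"translation":[-34,3,16],"twist":[0.013,-0.006,0],"grip":0.2},{"translation":[-34,3,16],"twist":[0,0,0],"grip":0.2},{"translation":[-32,3,16],"twist":[0,0,0],"grip":0.2},{"translation":[0,0,0],"twist":[0,0,-0.15],"grip":0.2},{"translation":[0,0,0],"twist":[0,0,-0.15],"grip":0.2},{"translation":[0,0,0],"twist":[0,0,-0.15],"grip":0.2},{"translation":[0,0,0],"twist":[0,0,-0.12],"grip":0.2},{"translation":[0,0,0],"twist":[0,0,-0.03],"grip":0.2},{"translation":[0,0,0],"twist":[0,0,0],"grip":0.2}]' 60
python3 - <<'E'
from h import *
go(.466,-.211,.058,210);level()
im,d,P=cloud("wrist"); np.savez("w1.npz",im=im,d=d,P=P); save("w1.png",im)
hsv=cv2.cvtColor(im,cv2.COLOR_RGB2HSV)
m=((hsv[...,0]<6)|(hsv[...,0]>174))&(hsv[...,1]>150)&(P[...,2]>.08)&(P[...,2]<.1)
q=P[m]; print(len(q), q.mean(0) if len(q) else 0, cv2.minAreaRect((q[:,:2]*1000).astype(np.float32)) if len(q)>4 else 0)
E
```

```text
t: 4.1
tool_pos: [0.469, -0.2086, 0.1442]
orientation: [0.88, -3.008, -0.008]
force: [0.0, -0.2, -0.1]
opening: 0.0558
t 4.1 p [ 0.469  -0.2086  0.1442] phi -147.4 q [-5.170e-01 -4.800e-02  1.809e+00 -2.000e-03  1.389e+00 -2.657e+00] tilt [-0.009  0.003 -1.   ] F [ 0.  -0.2 -0.1] T [ 0.053 -0.129 -0.045] open 0.0558
tool shift mm [ 3.3 -1.  86.2] twist z needed 0.045
level twist (tool) [ 0.007 -0.006  0.   ]
637 [ 0.46451684 -0.21663613  0.0889529 ] ((466.11834716796875, -215.4641876220703), (32.78722381591797, 9.988704681396484), 36.6698112487793)
```

View pics/w1.png

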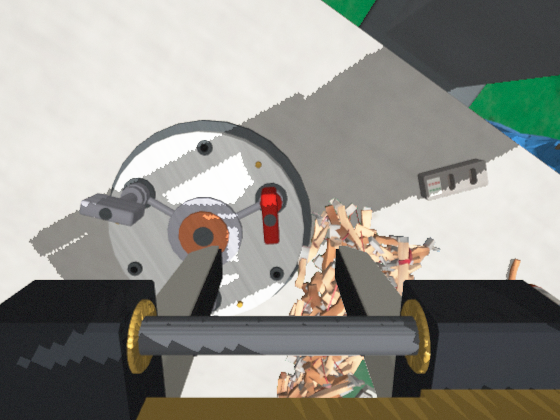

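The wrist view shows the red wing at (270,215) and the copper at (204,236). Nut C is at (110,207), the pins at (259,165) and (240,303), and the jaws straddle the wing line. Next is the descent to the grip height.

```bash
python3 -m pendant '[{"translation":[1,-0.5,20],"twist":[0.003,-0.003,0.03],"grip":0.2},{"translation":[1,-0.5,20],"twist":[0.003,-0.003,0],"grip":0.2},{"translation":[1,-0.5,20],"twist":[0,0,0],"grip":0.2},{"translation":[1,-0.5,14],"twist":[0,0,0],"grip":0.2},{"translation":[1,0,4],"twist":[0,0,0],"grip":0},{"translation":[0,0,0],"twist":[0,0,0],"grip":-0.2},{"translation":[0,0,0],"twist":[0,0,0],"grip":-0.4},{"translation":[0,0,0],"twist":[0,0,0],"grip":-0.4},{"translation":[0,0,0],"twist":[0,0,0],"grip":-0.4},{"translation":[0,0,0],"twist":[0,0,0],"grip":-0.4}]' 60
python3 - <<'E'
from h import *
go(.466,-.213,.058,211);level()
E
```

```text
t: 5.15
tool_pos: [0.4677, -0.2142, 0.0673]
orientation: [-0.835, 3.024, -0.005]
force: [-0.6, 0.4, -0.0]
opening: 0.0278
t 5.15 p [ 0.4677 -0.2142  0.0673] phi -149.1 q [-5.300e-01  2.300e-02  1.887e+00  1.000e-03  1.226e+00 -2.639e+00] tilt [ 0.005 -0.002 -1.   ] F [-0.6  0.4 -0. ] T [ 0.113 -0.124  0.001] open 0.0278
tool shift mm [0.9 1.9 9.3] twist z needed -0.003
level twist (tool) [-0.005  0.003  0.   ]
```

```bash
python3 -m pendant '[{"translation":[0.5,1,7],"twist":[0,0,0.01],"grip":-0.4},{"translation":[0.5,1,3],"twist":[0,0,0],"grip":-0.4},{"translation":[0,0,0],"twist":[0,0,0],"grip":-1},{"translation":[0,0,0],"twist":[0,0,0],"grip":-1},{"translation":[0,0,0],"twist":[0,0,0],"grip":-1},{"translation":[0,0,0],"twist":[0,0,0],"grip":-1},{"translation":[0,0,0],"twist":[0,0,0],"grip":-1},{"translation":[0,0,0],"twist":[0,0,0],"grip":-1},{"translation":[0,0,0],"twist":[0,0,0],"grip":-1},{"translation":[0,0,0],"twist":[0,0,0],"grip":-1}]' 15
python3 - <<'E'
from h import *
go(.466,-.213,.058,211);level()
E
```

```text
t: 6.15
tool_pos: [0.4672, -0.2156, 0.0573]
orientation: [-0.817, 3.027, -0.015]
force: [0.7, -1.9, -1.3]
opening: 0.0099
t 6.15 p [ 0.4672 -0.2156  0.0573] phi -149.8 q [-5.310e-01  3.100e-02  1.899e+00 -2.000e-03  1.200e+00 -2.628e+00] tilt [ 0.009 -0.007 -1.   ] F [ 0.7 -1.9 -1.3] T [-0.046 -0.234  0.016] open 0.0099
tool shift mm [-0.3  2.8 -0.7] twist z needed -0.014
level twist (tool) [-0.011  0.004  0.   ]
```

```bash
python3 -m pendant '[{"translation":[0,0,0],"twist":[0,0,0],"grip":-1},{"translation":[0,0,0],"twist":[0,0,0.02],"grip":-1},{"translation":[0,0,0],"twist":[0,0,0.03],"grip":-1},{"translation":[0,0,0],"twist":[0,0,0.03],"grip":-1},{"translation":[0,0,0],"twist":[0,0,0.03],"grip":-1},{"translation":[0,0,0],"twist":[0,0,0.03],"grip":-1},{"translation":[0,0,0],"twist":[0,0,0.03],"grip":-1},{"translation":[0,0,0],"twist":[0,0,0.03],"grip":-1},{"translation":[0,0,0],"twist":[0,0,0.02],"grip":-1},{"translation":[0,0,0],"twist":[0,0,0],"grip":-1}]' 60
python3 - <<'E'
from h import *
go(.466,-.213,.058,211);level()
E
```

```text
t: 7.15
tool_pos: [0.4672, -0.2157, 0.0573]
orientation: [-0.454, 3.101, -0.014]
force: [0.1, -0.9, -1.3]
opening: 0.0098
t 7.15 p [ 0.4672 -0.2157  0.0573] phi -163.3 q [-0.53   0.031  1.899 -0.003  1.2   -2.391] tilt [ 0.009 -0.008 -1.   ] F [ 0.1 -0.9 -1.3] T [ 0.01  -0.235  0.012] open 0.0098
tool shift mm [ 0.4  2.9 -0.7] twist z needed -0.25
level twist (tool) [-0.01   0.006  0.   ]
```

```bash
python3 -m pendant '[{"translation":[0,0,0],"twist":[0,0,0.02],"grip":-1},{"translation":[0,0,0],"twist":[0,0,0.02],"grip":-1},{"translation":[0,0,0],"twist":[0,0,0.02],"grip":-1},{"translation":[0,0,0],"twist":[0,0,0.02],"grip":-1},{"translation":[0,0,0],"twist":[0,0,0.02],"grip":-1},{"translation":[0,0,0],"twist":[0,0,0.02],"grip":-1},{"translation":[0,0,0],"twist":[0,0,0.02],"grip":-1},{"translation":[0,0,0],"twist":[0,0,0.02],"grip":-1},{"translation":[0,0,0],"twist":[0,0,0.02],"grip":-1},{"translation":[0,0,0],"twist":[0,0,0],"grip":-1}]'
python3 -c "
from h import *
go(.466,-.213,.058,211)"
```

```text
t: 8.15
tool_pos: [0.4672, -0.2157, 0.0573]
orientation: [-0.149, 3.13, -0.013]
force: [1.4, -2.2, -1.0]
opening: 0.0096
t 8.15 p [ 0.4672 -0.2157  0.0573] phi -174.6 q [-0.53   0.031  1.899 -0.003  1.2   -2.195] tilt [ 0.009 -0.008 -1.   ] F [ 1.4 -2.2 -1. ] T [-0.082 -0.229  0.008] open 0.0096
tool shift mm [ 1.   2.8 -0.7] twist z needed -0.446
```

```bash
python3 -m pendant '[{"translation":[0,0,0],"twist":[0,0,0.02],"grip":-1},{"translation":[0,0,0],"twist":[0,0,0.02],"grip":-1},{"translation":[0,0,0],"twist":[0,0,0.02],"grip":-1},{"translation":[0,0,0],"twist":[0,0,0.02],"grip":-1},{"translation":[0,0,0],"twist":[0,0,0.02],"grip":-1},{"translation":[0,0,0],"twist":[0,0,0.02],"grip":-1},{"translation":[0,0,0],"twist":[0,0,0.02],"grip":-1},{"translation":[0,0,0],"twist":[0,0,0.02],"grip":-1},{"translation":[0,0,0],"twist":[0,0,0.02],"grip":-1},{"translation":[0,0,0],"twist":[0,0,0],"grip":-1}]'
python3 -c "
from h import *
go(.466,-.213,.058,211)"
```

```text
t: 9.15
tool_pos: [0.4673, -0.2158, 0.0574]
orientation: [0.159, 3.128, -0.012]
force: [0.6, -1.2, -1.7]
opening: 0.0096
t 9.15 p [ 0.4673 -0.2158  0.0574] phi 174.2 q [-0.53   0.031  1.899 -0.003  1.2   -1.999] tilt [ 0.009 -0.008 -1.   ] F [ 0.6 -1.2 -1.7] T [-0.091 -0.251  0.02 ] open 0.0096
tool shift mm [ 1.6  2.7 -0.7] twist z needed -0.642
```

```bash
python3 -m pendant '[{"translation":[0,0,0],"twist":[0,0,0.02],"grip":-1},{"translation":[0,0,0],"twist":[0,0,0.02],"grip":-1},{"translation":[0,0,0],"twist":[0,0,0.02],"grip":-1},{"translation":[0,0,0],"twist":[0,0,0.02],"grip":-1},{"translation":[0,0,0],"twist":[0,0,0.02],"grip":-1},{"translation":[0,0,0],"twist":[0,0,0.02],"grip":-1},{"translation":[0,0,0],"twist":[0,0,0.02],"grip":-1},{"translation":[0,0,0],"twist":[0,0,0.02],"grip":-1},{"translation":[0,0,0],"twist":[0,0,0.02],"grip":-1},{"translation":[0,0,0],"twist":[0,0,0],"grip":-1}]'
python3 -c "
from h import *
go(.466,-.213,.058,211)"
```

```text
t: 10.15
tool_pos: [0.4673, -0.2158, 0.0573]
orientation: [0.462, 3.097, -0.011]
force: [0.9, -0.6, -2.5]
opening: 0.0094
t 10.15 p [ 0.4673 -0.2158  0.0573] phi 163.0 q [-0.53   0.031  1.899 -0.003  1.2   -1.804] tilt [ 0.009 -0.009 -1.   ] F [ 0.9 -0.6 -2.5] T [-0.195 -0.294  0.341] open 0.0094
tool shift mm [ 2.1  2.3 -0.7] twist z needed -0.837
```

```bash
python3 -m pendant '[{"translation":[0,0,0],"twist":[0,0,0.02],"grip":-1},{"translation":[0,0,0],"twist":[0,0,0.02],"grip":-1},{"translation":[0,0,0],"twist":[0,0,0],"grip":-1},{"translation":[0,0,0],"twist":[0,0,0],"grip":-1},{"translation":[0,0,0],"twist":[0,0,0],"grip":-1},{"translation":[0,0,0],"twist":[0,0,0],"grip":-1},{"translation":[0,0,0],"twist":[0,0,0],"grip":-1},{"translation":[0,0,0],"twist":[0,0,0],"grip":-1},{"translation":[0,0,0],"twist":[0,0,0],"grip":-1},{"translation":[0,0,0],"twist":[0,0,0],"grip":-1}]'
python3 -c "
from h import *
go(.466,-.213,.058,211)"
```

```text
t: 11.15
tool_pos: [0.4673, -0.2158, 0.0573]
orientation: [0.529, 3.087, -0.011]
force: [0.4, -2.0, -1.7]
opening: 0.0096
t 11.15 p [ 0.4673 -0.2158  0.0573] phi 160.5 q [-0.53   0.031  1.899 -0.003  1.2   -1.76 ] tilt [ 0.009 -0.008 -1.   ] F [ 0.4 -2.  -1.7] T [-0.179 -0.271  0.281] open 0.0096
tool shift mm [ 2.1  2.3 -0.7] twist z needed -0.881
```

```bash
python3 -m pendant '[{"translation":[0,0,0],"twist":[0,0,0.1],"grip":-1},{"translation":[0,0,0],"twist":[0,0,0.1],"grip":-1},{"translation":[0,0,0],"twist":[0,0,0.1],"grip":-1},{"translation":[0,0,0],"twist":[0,0,0.1],"grip":-1},{"translation":[0,0,0],"twist":[0,0,0.1],"grip":-1},{"translation":[0,0,0],"twist":[0,0,0.1],"grip":-1},{"translation":[0,0,0],"twist":[0,0,0.1],"grip":-1},{"translation":[0,0,0],"twist":[0,0,0.1],"grip":-1},{"translation":[0,0,0],"twist":[0,0,0.1],"grip":-1},{"translation":[0,0,0],"twist":[0,0,0],"grip":-1}]'
python3 -c "
from h import *
go(.466,-.213,.058,-14)"
```

```text
t: 12.15
tool_pos: [0.4671, -0.216, 0.0573]
orientation: [1.861, 2.516, -0.004]
force: [1.1, -1.2, -1.7]
opening: 0.0097
t 12.15 p [ 0.4671 -0.216   0.0573] phi 107.0 q [-0.53   0.031  1.899 -0.004  1.2   -0.825] tilt [ 0.008 -0.009 -1.   ] F [ 1.1 -1.2 -1.7] T [-0.207 -0.191  0.17 ] open 0.0097
tool shift mm [ 3.2 -0.2 -0.7] twist z needed 2.112
```

```bash
python3 -m pendant '[{"translation":[0,0,0],"twist":[0,0,0.1],"grip":-1},{"translation":[0,0,0],"twist":[0,0,0.1],"grip":-1},{"translation":[0,0,0],"twist":[0,0,0.1],"grip":-1},{"translation":[0,0,0],"twist":[0,0,0.1],"grip":-1},{"translation":[0,0,0],"twist":[0,0,0.1],"grip":-1},{"translation":[0,0,0],"twist":[0,0,0.1],"grip":-1},{"translation":[0,0,0],"twist":[0,0,0.1],"grip":-1},{"translation":[0,0,0],"twist":[0,0,0.1],"grip":-1},{"translation":[0,0,0],"twist":[0,0,0.1],"grip":-1},{"translation":[0,0,0],"twist":[0,0,0],"grip":-1}]'
python3 -c "
from h import *
go(.466,-.213,.058,-14)"
python3 -m pendant '[{"translation":[0,0,0],"twist":[0,0,0.1],"grip":-1},{"translation":[0,0,0],"twist":[0,0,0.1],"grip":-1},{"translation":[0,0,0],"twist":[0,0,0.1],"grip":-1},{"translation":[0,0,0],"twist":[0,0,0.1],"grip":-1},{"translation":[0,0,0],"twist":[0,0,0.1],"grip":-1},{"translation":[0,0,0],"twist":[0,0,0.1],"grip":-1},{"translation":[0,0,0],"twist":[0,0,0.1],"grip":-1},{"translation":[0,0,0],"twist":[0,0,0.1],"grip":-1},{"translation":[0,0,0],"twist":[0,0,0],"grip":-1},{"translation":[0,0,0],"twist":[0,0,0],"grip":-1}]'
python3 - <<'E'
from h import *
go(.466,-.213,.058,-14)
im,d,P=cloud("wrist"); save("w2.png",im)
E
```

```text
t: 13.15
tool_pos: [0.4669, -0.2161, 0.0573]
orientation: [2.771, 1.454, 0.003]
force: [1.4, -1.2, -2.5]
opening: 0.0094
t 13.15 p [ 0.4669 -0.2161  0.0573] phi 55.4 q [-0.53   0.031  1.899 -0.005  1.2    0.076] tilt [ 0.007 -0.01  -1.   ] F [ 1.4 -1.2 -2.5] T [-0.263 -0.103  0.228] open 0.0094
tool shift mm [ 2.  -2.5 -0.7] twist z needed 1.211
t: 14.15
tool_pos: [0.4667, -0.2159, 0.0573]
orientation: [3.117, 0.3, 0.009]
force: [0.7, -1.5, -1.4]
opening: 0.0097
t 14.15 p [ 0.4667 -0.2159  0.0573] phi 11.0 q [-0.529  0.031  1.899 -0.005  1.201  0.852] tilt [ 0.007 -0.01  -1.   ] F [ 0.7 -1.5 -1.4] T [-0.224 -0.076  0.218] open 0.0097
tool shift mm [-0.1 -3.  -0.7] twist z needed 0.436
```

View pics/w2.png

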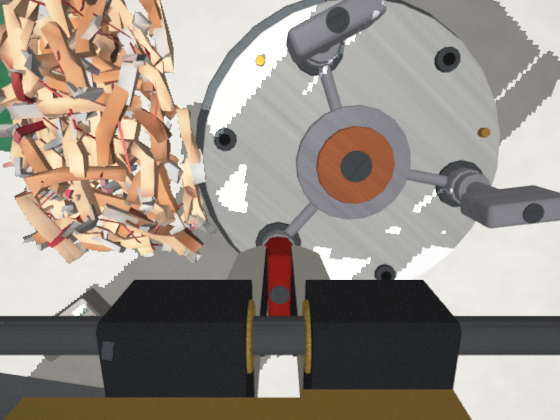

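The wrist view shows the red wing upright between the pads at (280,275), with no slip. Nut B is at (335,25), C is at (510,200), and the copper is at (356,166). I'll finish the red nut now, then release.

```bash
python3 -m pendant '[{"translation":[0,0,0],"twist":[0,0,0.08],"grip":-1},{"translation":[0,0,0],"twist":[0,0,0.08],"grip":-1},{"translation":[0,0,0],"twist":[0,0,0.08],"grip":-1},{"translation":[0,0,0],"twist":[0,0,0.08],"grip":-1},{"translation":[0,0,0],"twist":[0,0,0.06],"grip":-1},{"translation":[0,0,0],"twist":[0,0,0],"grip":-1},{"translation":[0,0,0],"twist":[0,0,0],"grip":-1},{"translation":[0,0,0],"twist":[0,0,0],"grip":-1},{"translation":[0,0,0],"twist":[0,0,0],"grip":-1},{"translation":[0,0,0],"twist":[0,0,0],"grip":-1}]'
python3 - <<'E'
from h import *
go(.466,-.213,.058,-12);level()
E
```

```text
t: 15.2
tool_pos: [0.4667, -0.2159, 0.0573]
orientation: [3.121, -0.266, 0.012]
force: [1.2, -2.1, -1.7]
opening: 0.0096
t 15.2 p [ 0.4667 -0.2159  0.0573] phi -9.7 q [-0.529  0.031  1.899 -0.005  1.201  1.214] tilt [ 0.007 -0.01  -1.   ] F [ 1.2 -2.1 -1.7] T [-0.141 -0.077  0.284] open 0.0096
tool shift mm [-1.2 -2.7 -0.7] twist z needed 0.039
level twist (tool) [ 0.008 -0.008  0.   ]
```

```bash
python3 -m pendant '[{"translation":[0,0,0],"twist":[0,0,0.05],"grip":-1},{"translation":[0,0,0],"twist":[0,0,0],"grip":-1},{"translation":[0,0,0],"twist":[0,0,0],"grip":-1},{"translation":[0,0,0],"twist":[0,0,0],"grip":-0.6},{"translation":[0,0,0],"twist":[0,0,0],"grip":-0.3},{"translation":[0,0,0],"twist":[0,0,0],"grip":0},{"translation":[0,0,0],"twist":[0,0,0],"grip":0},{"translation":[0,0,0],"twist":[0,0,0],"grip":0},{"translation":[0,0,-15],"twist":[0,0,0],"grip":0},{"translation":[0,0,-15],"twist":[0,0,0],"grip":0}]'
python3 -m pendant '[{"translation":[0,0,-20],"twist":[0,0,0],"grip":0},{"translation":[0,0,-20],"twist":[0,0,0],"grip":0},{"translation":[0,0,-20],"twist":[0,0,0],"grip":0},{"translation":[0,0,0],"twist":[0,0,-0.15],"grip":0},{"translation":[0,0,0],"twist":[0,0,-0.15],"grip":0},{"translation":[0,0,0],"twist":[0,0,-0.15],"grip":0},{"translation":[0,0,0],"twist":[0,0,-0.15],"grip":0},{"translation":[0,0,0],"twist":[0,0,-0.15],"grip":0},{"translation":[0,0,0],"twist":[0,0,0],"grip":0},{"translation":[0,0,0],"twist":[0,0,0],"grip":0}]'
python3 - <<'E'
from h import *
go(.570,-.2165,.14,128-0);level()
im,d,P=cloud("wrist"); save("w3.png",im); np.savez("w3.npz",im=im,P=P)
for nm,c in(("A",(.4665,-.2155)),("B",(.570,-.2165))):
    m=(P[...,2]>.083)&(P[...,2]<.095)&(np.hypot(P[...,0]-c[0],P[...,1]-c[1])<.03); q=P[m]
    print(nm,len(q), cv2.minAreaRect((q[:,:2]*1000).astype(np.float32)) if len(q)>4 else 0)
E
```

```text
t: 16.2
tool_pos: [0.4646, -0.214, 0.0868]
orientation: [3.118, -0.338, 0.004]
force: [0.7, -0.7, 0.1]
opening: 0.0465
t: 17.2
tool_pos: [0.4681, -0.2154, 0.1657]
orientation: [3.012, 0.831, 0.017]
force: [-0.2, 0.1, 0.0]
opening: 0.0465
t 17.2 p [ 0.4681 -0.2154  0.1657] phi 30.9 q [-0.528 -0.089  1.808 -0.004  1.403  0.505] tilt [ 0.015 -0.013 -1.   ] F [-0.2  0.1  0. ] T [-0.005  0.002 -0.036] open 0.0465
tool shift mm [86.7 52.7 27.3] twist z needed -1.695
level twist (tool) [ 0.019 -0.006  0.   ]
A 706 ((467.00238037109375, -215.523193359375), (10.421180725097656, 33.696617126464844), 84.71448516845703)
B 869 ((570.4367065429688, -214.82322692871094), (10.049641609191895, 33.6573486328125), 37.298126220703125)
```

View pics/w3.png

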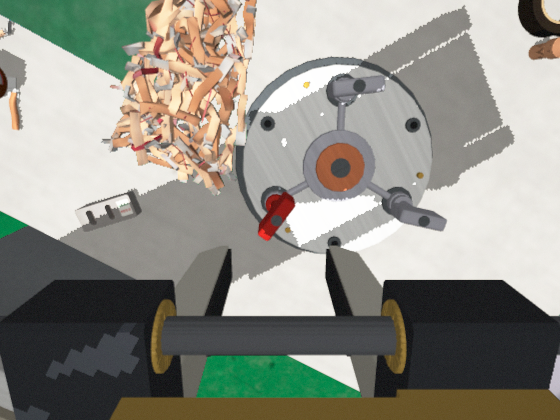

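The wrist view shows the red wing released at (276,215), with B at (358,87) and C at (418,212). The red wing reads -5.3°, which is about 176° past the estimated bite. There's an overhanging hood near B, so I'll check the arm's silhouette clearance first.

Run:
```python
from h import *
p=np.array(robot.read_state()["tool_pos"])
im,d,P=cloud("side"); save("side1.png",im); z0=np.load("side.npz"); 
ch=(abs(d-z0["d"])>.03)&(d>0); q=P[ch]
q=q[(np.hypot(q[:,0]-p[0],q[:,1]-p[1])<.35)]
for h in np.arange(.15,.9,.04):
    b=q[abs(q[:,2]-h)<.02]
    if len(b)>5: print("z-tcp %.2f"%(h-p[2]),"dx",(np.percentile(b[:,0],[1,99])-p[0]).round(3),"dy",(np.percentile(b[:,1],[1,99])-p[1]).round(3),len(b))
# hood: lowest z & edge
H=z0["P"].reshape(-1,3); H=H[(H[:,0]>.55)&(H[:,0]<.9)&(H[:,2]>.40)&(H[:,2]<.75)&(H[:,1]<.3)&(H[:,1]>-.5)]
for y in np.arange(-.45,.3,.1):
    b=H[abs(H[:,1]-y)<.05]
    if len(b): print("hood y %.2f"%y,"x",b[:,0].min().round(3),"z",np.percentile(b[:,2],[0,5,50]).round(3),len(b))
```

```text
z-tcp -0.02 dx [-0.13  0.18] dy [-0.314  0.257] 34
z-tcp 0.02 dx [-0.027  0.172] dy [-0.027  0.257] 360
z-tcp 0.06 dx [-0.07   0.032] dy [-0.118  0.088] 268
z-tcp 0.10 dx [-0.077  0.071] dy [-0.057  0.099] 1219
z-tcp 0.14 dx [-0.069  0.071] dy [-0.063  0.098] 826
z-tcp 0.18 dx [-0.049  0.033] dy [0.003 0.054] 756
z-tcp 0.22 dx [-0.045  0.035] dy [0.002 0.048] 896
z-tcp 0.26 dx [-0.044  0.041] dy [0.005 0.047] 950
z-tcp 0.30 dx [-0.045  0.148] dy [0.004 0.05 ] 927
z-tcp 0.34 dx [-0.127  0.056] dy [-0.026  0.112] 1140
hood y -0.45 x 0.609 z [0.441 0.445 0.486] 382
hood y -0.35 x 0.609 z [0.441 0.447 0.484] 439
hood y -0.25 x 0.61 z [0.441 0.446 0.482] 541
hood y -0.15 x 0.609 z [0.441 0.446 0.481] 702
hood y -0.05 x 0.609 z [0.441 0.446 0.48 ] 892
hood y 0.05 x 0.609 z [0.441 0.446 0.478] 1191
hood y 0.15 x 0.609 z [0.441 0.446 0.478] 1718
hood y 0.25 x 0.609 z [0.442 0.446 0.476] 2479
```

View pics/side1.png

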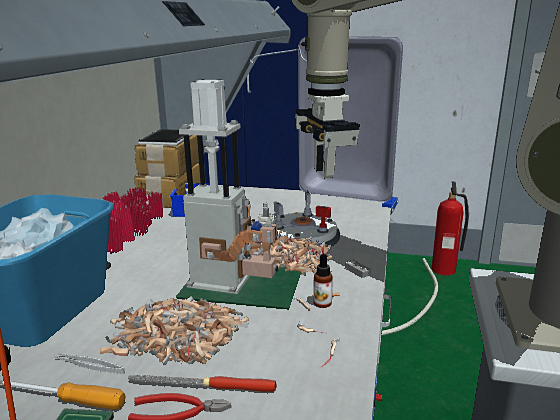

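The side view shows the gripper at (325,130) above the clamp and the wrist tube at (327,50). The hood lip ends near (290,40). The clearance at B is tight, so I need a finer profile of the lip and wrist.

Run:
```python
from h import *
p=np.array(robot.read_state()["tool_pos"])
im,d,P=cloud("scene"); z0=np.load("scene.npz"); save("scene1.png",im)
ch=(abs(d-z0["d"])>.03)&(d>0); q=P[ch]; q=q[np.hypot(q[:,0]-p[0],q[:,1]-p[1])<.2]
u=np.array([np.cos(-.528),np.sin(-.528)])
for h in np.arange(.46,.8,.02):
    b=q[abs(q[:,2]-h)<.01]
    if len(b)>5:
        r=(b[:,:2]-p[:2])@u; t=(b[:,:2]-p[:2])@np.array([-u[1],u[0]])
        print("z-tcp %.2f"%(h-p[2]),"dx",(np.percentile(b[:,0],[1,99])-p[0]).round(3),"radial",np.percentile(r,[1,99]).round(3),"tang",np.percentile(t,[1,99]).round(3),len(b))
H=z0["P"].reshape(-1,3); S=np.load("side.npz")["P"].reshape(-1,3)
for nm,H in(("scene",H),("side",S)):
    for y in (-.3,-.2,-.1):
        b=H[(abs(H[:,1]-y)<.05)&(H[:,0]>.55)&(H[:,0]<1.2)&(H[:,2]>.4)&(H[:,2]<1)]
        if len(b):
            for z in np.arange(.42,.8,.03):
                c=b[abs(b[:,2]-z)<.015]
                if len(c): print(nm,y,"z %.2f"%z,"x",c[:,0].min().round(3),c[:,0].max().round(3),len(c))
```

```text
z-tcp 0.29 dx [-0.046  0.031] radial [-0.049  0.015] tang [-0.019  0.044] 763
z-tcp 0.31 dx [-0.043  0.028] radial [-0.048  0.009] tang [-0.002  0.044] 419
z-tcp 0.33 dx [-0.056  0.015] radial [-0.104 -0.021] tang [0.065 0.068] 138
z-tcp 0.35 dx [-0.128 -0.035] radial [-0.187 -0.08 ] tang [0.065 0.068] 640
z-tcp 0.37 dx [-0.129 -0.091] radial [-0.189 -0.144] tang [0.065 0.068] 262
scene -0.2 z 0.45 x 0.608 0.618 371
scene -0.2 z 0.48 x 0.616 0.625 59
scene -0.1 z 0.45 x 0.608 0.618 771
scene -0.1 z 0.48 x 0.615 0.645 1152
scene -0.1 z 0.51 x 0.643 0.652 63
side -0.3 z 0.45 x 0.609 0.622 139
side -0.3 z 0.48 x 0.618 0.646 186
side -0.3 z 0.51 x 0.645 0.67 169
side -0.2 z 0.45 x 0.609 0.621 178
side -0.2 z 0.48 x 0.617 0.645 242
side -0.2 z 0.51 x 0.645 0.669 201
side -0.1 z 0.45 x 0.609 0.623 231
side -0.1 z 0.48 x 0.617 0.645 319
side -0.1 z 0.51 x 0.644 0.665 238
```

View pics/scene1.png

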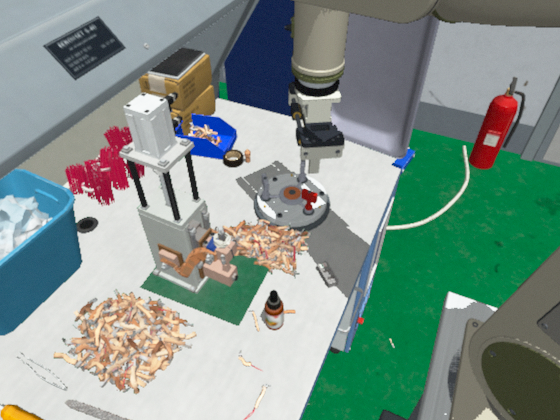

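The hood lip stands at x≈0.609 from z=0.441 up, sloping away above that. I'll lower and rotate here first, then read the wrist housing's silhouette before moving to B.

```bash
python3 -m pendant '[{"translation":[0,0,16],"twist":[0.01,-0.003,0],"grip":0.2},{"translation":[0,0,16],"twist":[0.008,-0.003,0],"grip":0.2},{"translation":[0,0,16],"twist":[0,0,0],"grip":0.2},{"translation":[0,0,13],"twist":[0,0,0],"grip":0.2},{"translation":[0,0,0],"twist":[0,0,-0.15],"grip":0.2},{"translation":[0,0,0],"twist":[0,0,-0.15],"grip":0.2},{"translation":[0,0,0],"twist":[0,0,-0.15],"grip":0.2},{"translation":[0,0,0],"twist":[0,0,-0.15],"grip":0.2},{"translation":[0,0,0],"twist":[0,0,-0.15],"grip":0.2},{"translation":[0,0,0],"twist":[0,0,0],"grip":0.2}]'
python3 - <<'E'
from h import *
go(.5704,-.215,.10,126);level()
p=np.array(robot.read_state()["tool_pos"])
z0=np.load("side.npz"); im,d,P=cloud("side"); save("side2.png",im)
ch=((abs(d-z0["d"])>.03)&(d>0))|(np.abs(im.astype(int)-z0["im"]).sum(2)>60)
i,f=K("side");T=i["cam_to_world"]
# silhouette left edge per row, cast onto vertical plane at y = tcp y (arm axis plane)
for v in range(0,150,6):
    us=np.where(ch[v,270:420])[0]+270
    if len(us)<5: continue
    def cast(u):
        r=T[:3,:3]@np.array([(u-i["cx"])/f,-(v-i["cy"])/f,-1]); return T[:3,3]+r*(p[1]-T[1,3])/r[1]
    a,b=cast(us.min()),cast(us.max()); print(v,us.min(),us.max(),"x",a[0].round(3),b[0].round(3),"dx",(a[0]-p[0]).round(3),"z",a[2].round(3),"z-tcp",(a[2]-p[2]).round(3))
E
```

```text
t: 18.35
tool_pos: [0.4625, -0.2125, 0.0866]
orientation: [-2.494, -1.882, 0.01]
force: [-0.8, -0.3, 0.1]
opening: 0.0561
t 18.35 p [ 0.4625 -0.2125  0.0866] phi 74.1 q [-0.532  0.009  1.864  0.     1.288 -0.254] tilt [-0.016  0.01  -1.   ] F [-0.8 -0.3  0.1] T [-0.078 -0.054 -0.015] open 0.0561
tool shift mm [ 27.2 104.2 -15.1] twist z needed -0.906
level twist (tool) [-0.018 -0.005  0.   ]
0 305 419 x 0.511 0.295 dx 0.048 z 0.516 z-tcp 0.43
6 285 419 x 0.551 0.294 dx 0.088 z 0.506 z-tcp 0.419
12 290 419 x 0.541 0.293 dx 0.078 z 0.495 z-tcp 0.408
18 288 419 x 0.545 0.293 dx 0.082 z 0.484 z-tcp 0.397
24 287 419 x 0.547 0.292 dx 0.084 z 0.473 z-tcp 0.386
30 286 409 x 0.549 0.309 dx 0.086 z 0.462 z-tcp 0.375
36 287 393 x 0.547 0.338 dx 0.084 z 0.45 z-tcp 0.364
42 289 406 x 0.543 0.313 dx 0.08 z 0.439 z-tcp 0.352
48 292 362 x 0.537 0.396 dx 0.074 z 0.427 z-tcp 0.341
54 297 347 x 0.526 0.425 dx 0.064 z 0.416 z-tcp 0.329
60 306 346 x 0.508 0.427 dx 0.045 z 0.404 z-tcp 0.318
66 306 345 x 0.508 0.428 dx 0.045 z 0.393 z-tcp 0.306
72 280 345 x 0.562 0.428 dx 0.1 z 0.38 z-tcp 0.293
78 304 345 x 0.512 0.427 dx 0.049 z 0.369 z-tcp 0.282
84 299 345 x 0.522 0.427 dx 0.06 z 0.357 z-tcp 0.27
90 304 401 x 0.511 0.315 dx 0.049 z 0.345 z-tcp 0.258
96 306 345 x 0.507 0.426 dx 0.045 z 0.333 z-tcp 0.246
102 306 412 x 0.507 0.292 dx 0.044 z 0.32 z-tcp 0.234
108 295 345 x 0.53 0.425 dx 0.068 z 0.307 z-tcp 0.22
114 306 359 x 0.507 0.396 dx 0.044 z 0.295 z-tcp 0.209
120 308 343 x 0.502 0.428 dx 0.04 z 0.283 z-tcp 0.196
126 309 418 x 0.5 0.277 dx 0.038 z 0.27 z-tcp 0.183
132 287 405 x 0.548 0.301 dx 0.086 z 0.255 z-tcp 0.169
138 312 414 x 0.493 0.282 dx 0.031 z 0.244 z-tcp 0.158
144 314 346 x 0.489 0.42 dx 0.026 z 0.232 z-tcp 0.145
```

View pics/side2.png

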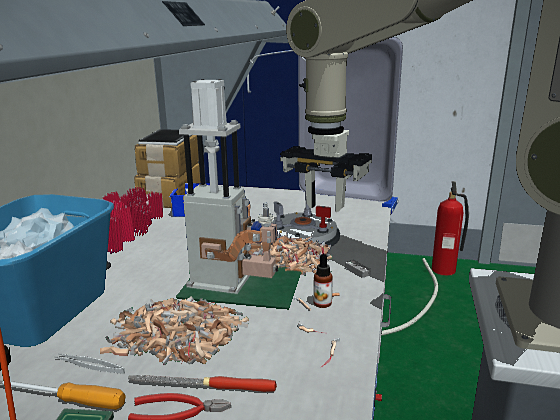

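The side view shows the J5 housing's round end at (305,28), radius about 18 px. The hood lip ends at (290,40) behind it. Above B the housing would be close to the lip, so I'll measure it to see whether a small backward tilt is needed.

Run:
```python
from h import *
im,d,P=cloud("side"); s=robot.read_state(); p=np.array(s["tool_pos"]); q1=s["q"][0]
M=R.from_rotvec(s["orientation"]).as_matrix(); ax=-M[:,2]
u=np.array([np.cos(q1),np.sin(q1),0]); w=np.array([-u[1],u[0],0])
Q=(P-p); rad=Q@u; tan=Q@w; h=Q[...,2]
print("at face",P[28,305].round(3),"rad,tan,h",rad[28,305].round(3),tan[28,305].round(3),h[28,305].round(3))
m=(h>.3)&(h<.5)&(abs(tan-tan[28,305])<.004)&(rad>-.05)&(rad<.2)
print("face rad",np.percentile(rad[m],[0,100]).round(3),"h",np.percentile(h[m],[0,100]).round(3),m.sum())
b=m&(rad>0); A=np.c_[rad[b],h[b]]
for hh in np.arange(.32,.44,.01):
    c=(m)&(abs(h-hh)<.005)
    if c.sum(): print("h %.2f radmax %.3f"%(hh,rad[c].max()))
m2=(h>.3)&(h<.5)&(rad>-.08)&(rad<.2)&(tan>-.3)&(tan<.2); print("all tan range",np.percentile(tan[m2],[1,50,99]).round(3),"radmax",np.percentile(rad[m2],[95,99,100]).round(3))
```

```text
at face [ 0.499 -0.154  0.467] rad,tan,h 0.002 0.069 0.38
face rad [-0.05   0.199] h [0.329 0.433] 1488
h 0.33 radmax 0.028
h 0.34 radmax 0.039
h 0.35 radmax 0.046
h 0.36 radmax 0.132
h 0.37 radmax 0.138
h 0.38 radmax 0.145
h 0.39 radmax 0.158
h 0.40 radmax 0.164
h 0.41 radmax 0.180
h 0.42 radmax 0.189
h 0.43 radmax 0.199
all tan range [-0.05   0.065  0.194] radmax [0.173 0.195 0.2  ]
```

The housing end sits on the tool axis at 0.38 m above the TCP, with a radius of about 0.055 m. With a vertical tool at B it would hit the lip at x=0.609, so I'll lean the wrist back by 0.15 rad towards -x.

```bash
cat >> h.py <<'E'
TH=.15
def tgt(g,phi,th=TH):
    s=robot.read_state(); p=np.array(s["tool_pos"]); M=R.from_rotvec(s["orientation"]).as_matrix()
    z=np.array([np.sin(th),0,-np.cos(th)]); a=np.radians(phi)
    y=np.cross(z,[np.cos(a),np.sin(a),0]); y/=np.linalg.norm(y); x=np.cross(y,z)
    N=np.c_[x,y,z]; t=np.array(g)+.019*z
    w=M.T@np.cross(M[:,2],z)
    print("t",round(s["t"],2),"p",p.round(4),"grasp",(p-.019*M[:,2]).round(4),"phi",np.degrees(np.arctan2(M[1,0],M[0,0])).round(1),"toolz",M[:,2].round(3),"q",np.round(s["q"],3))
    print("F",np.round(s["force"],1),"T",np.round(s["wrist_torque"],3),"Taxis",(np.array(s["wrist_torque"])@M[:,2]).round(3),"Tz open",round(float(s["opening"]),4),"shift mm",(M.T@(t-p)*1000).round(1),"tilt twist",w.round(3),"full rotvec",R.from_matrix(M.T@N).as_rotvec().round(3))
E
python3 -m pendant '[{"translation":[0,0,-15],"twist":[0,0,0],"grip":0.2},{"translation":[0,0,-15],"twist":[0,0,0],"grip":0.2},{"translation":[0,0,0],"twist":[0,0,0],"grip":0.2},{"translation":[0,0,0],"twist":[0,0,-0.15],"grip":0.2},{"translation":[0,0,0],"twist":[0,0,-0.15],"grip":0.2},{"translation":[0,0,0],"twist":[0,0,-0.15],"grip":0.2},{"translation":[0,0,0],"twist":[0,0,-0.15],"grip":0.2},{"translation":[0,0,0],"twist":[0,0,-0.15],"grip":0.2},{"translation":[0,0,0],"twist":[0,0,-0.12],"grip":0.2},{"translation":[0,0,0],"twist":[0,0,0],"grip":0.2}]'
python3 - <<'E'
from h import *
tgt([.470,-.215,.135],126)
E
```

```text
t: 19.45
tool_pos: [0.4663, -0.2147, 0.1253]
orientation: [-1.479, -2.762, -0.001]
force: [-0.4, 0.7, -0.1]
opening: 0.0558
t 19.45 p [ 0.4663 -0.2147  0.1253] grasp [ 0.4664 -0.2148  0.1443] phi 123.7 toolz [-0.007  0.005 -1.   ] q [-5.320e-01 -3.100e-02  1.829e+00  1.000e-03  1.353e+00 -1.120e+00]
F [-0.4  0.7 -0.1] T [ 0.02  -0.143 -0.015] Taxis 0.014 Tz open 0.0558 shift mm [-4.   5.3  9. ] tilt twist [-0.127 -0.09   0.   ] full rotvec [-0.126 -0.093 -0.035]
```

```bash
python3 -m pendant '[{"translation":[0,0,0],"twist":[-0.06,-0.045,-0.03],"grip":0.2},{"translation":[0,0,0],"twist":[-0.06,-0.045,0],"grip":0.2},{"translation":[0,0,0],"twist":[0,0,0],"grip":0.2},{"translation":[-7,10,2],"twist":[0,0,0],"grip":0.2},{"translation":[-7,10,2],"twist":[0,0,0],"grip":0.2},{"translation":[-7,10,2],"twist":[0,0,0],"grip":0.2},{"translation":[-7,10,2],"twist":[0,0,0],"grip":0.2},{"translation":[-7,10,2],"twist":[0,0,0],"grip":0.2},{"translation":[0,0,0],"twist":[0,0,0],"grip":0.2},{"translation":[0,0,0],"twist":[0,0,0],"grip":0.2}]'
python3 - <<'E'
from h import *
tgt([.5704,-.215,.138],126)
im,d,P=cloud("wrist"); save("w4.png",im)
m=(P[...,2]>.083)&(P[...,2]<.095)&(np.hypot(P[...,0]-.57,P[...,1]+.215)<.03); q=P[m]
print("B",len(q),cv2.minAreaRect((q[:,:2]*1000).astype(np.float32)))
m=(P[...,2]>.083)&(P[...,2]<.095)&(np.hypot(P[...,0]-.467,P[...,1]+.215)<.03); q=P[m]
print("A",len(q),cv2.minAreaRect((q[:,:2]*1000).astype(np.float32)) if len(q)>5 else 0)
E
```

```text
t: 20.45
tool_pos: [0.5382, -0.2164, 0.1276]
orientation: [1.416, 2.658, 0.095]
force: [-0.0, 0.9, -0.3]
opening: 0.0557
t 20.45 p [ 0.5382 -0.2164  0.1276] grasp [ 0.5355 -0.2163  0.1465] phi 123.6 toolz [ 0.143 -0.005 -0.99 ] q [-0.514  0.006  1.794  0.071  1.215 -1.126]
F [-0.   0.9 -0.3] T [-0.021 -0.09  -0.019] Taxis 0.016 Tz open 0.0557 shift mm [-17.4  28.6  13.3] tilt twist [-0.008  0.     0.   ] full rotvec [-0.008  0.    -0.031]
B 847 ((570.3699951171875, -214.57102966308594), (10.112480163574219, 33.9650993347168), 37.73939514160156)
A 1288 ((466.94512939453125, -215.24940490722656), (10.756623268127441, 34.02686309814453), 83.776123046875)
```

```bash
python3 -m pendant '[{"translation":[-6,9,4],"twist":[-0.004,0,0],"grip":0.2},{"translation":[-6,9,4],"twist":[-0.004,0,0],"grip":0.2},{"translation":[-4,8,4],"twist":[0,0,0],"grip":0.2},{"translation":[0,0,0],"twist":[0,0,0],"grip":0.2},{"translation":[0,0,0],"twist":[0,0,0],"grip":0.2},{"translation":[1,-1.2,10],"twist":[0,0,0],"grip":0.2},{"translation":[1,-1.2,10],"twist":[0,0,0],"grip":0.2},{"translation":[0,0,0],"twist":[0,0,0],"grip":0.2},{"translation":[0,0,0],"twist":[0,0,0],"grip":0.2},{"translation":[0,0,0],"twist":[0,0,0],"grip":0.2}]'
python3 - <<'E'
from h import *
tgt([.5704,-.2147,.077],126); print(np.round(robot.read_state()["joint_torque"],1))
im,d,P=cloud("side"); save("side3.png",cv2.resize(im[0:210,200:480],None,fx=2.8,fy=2.8))
E
```

```text
t: 21.5
tool_pos: [0.5691, -0.2146, 0.0968]
orientation: [1.419, 2.656, 0.105]
force: [-0.1, 1.5, -0.1]
opening: 0.0561
t 21.5 p [ 0.5691 -0.2146  0.0968] grasp [ 0.5664 -0.2146  0.1155] phi 123.5 toolz [ 0.146  0.    -0.989] q [-0.488  0.111  1.745  0.075  1.157 -1.103]
F [-0.1  1.5 -0.1] T [-0.011 -0.053 -0.052] Taxis 0.05 Tz open 0.0561 shift mm [ 0.8 -1.3 38.7] tilt twist [-0.003 -0.002  0.   ] full rotvec [-0.003 -0.002 -0.034]
[  0.  -52.5 -46.7   0.5  -0.8   0. ]
```

View pics/side3.png

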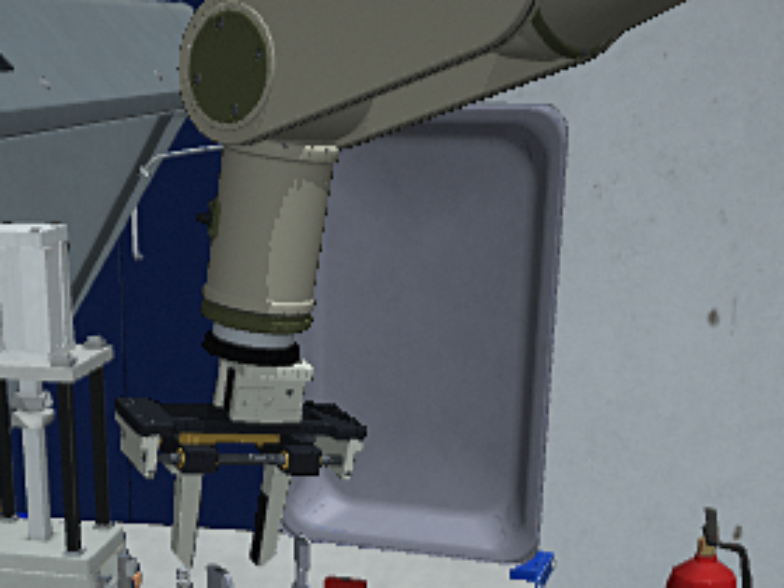

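The side crop shows the J5 housing end at crop (230,75), clear of the hood's lip, with the gripper leaning back over nut B. There's no sign of contact in the torques. I'll descend and grip lightly.

```bash
python3 -m pendant '[{"translation":[0.5,-0.5,13],"twist":[0,0,0],"grip":0.2},{"translation":[0.5,-0.5,13],"twist":[0,0,0],"grip":0},{"translation":[0,-0.5,11],"twist":[0,0,0],"grip":-0.3},{"translation":[0,0,0],"twist":[0,0,0],"grip":-0.4},{"translation":[0,0,0],"twist":[0,0,0],"grip":-0.4},{"translation":[0,0,0],"twist":[0,0,0],"grip":-0.4},{"translation":[0,0,0],"twist":[0,0,0],"grip":-0.4},{"translation":[0,0,0],"twist":[0,0,0],"grip":-0.4},{"translation":[0,0,0],"twist":[0,0,0],"grip":-0.4},{"translation":[0,0,0],"twist":[0,0,0],"grip":-0.4}]' 10
python3 - <<'E'
from h import *
tgt([.5704,-.2147,.077],126)
E
```

```text
t: 22.55
tool_pos: [0.5738, -0.215, 0.0577]
orientation: [1.418, 2.654, 0.105]
force: [0.6, -0.1, 0.0]
opening: 0.0276
t 22.55 p [ 0.5738 -0.215   0.0577] grasp [ 0.571  -0.215   0.0765] phi 123.5 toolz [ 0.148 -0.    -0.989] q [-0.484  0.168  1.76   0.077  1.084 -1.106]
F [ 0.6 -0.1  0. ] T [ 0.    -0.054 -0.03 ] Taxis 0.03 Tz open 0.0276 shift mm [ 0.5 -0.3 -0.6] tilt twist [-0.002 -0.001 -0.   ] full rotvec [-0.002 -0.001 -0.033]
```

```bash
python3 -m pendant '[{"translation":[0,0,0],"twist":[0,0,0],"grip":-1},{"translation":[0,0,0],"twist":[0,0,0],"grip":-1},{"translation":[0,0,0],"twist":[0,0,0],"grip":-1},{"translation":[0,0,0],"twist":[0,0,0],"grip":-1},{"translation":[0,0,0],"twist":[0,0,0.03],"grip":-1},{"translation":[0,0,0],"twist":[0,0,0.03],"grip":-1},{"translation":[0,0,0],"twist":[0,0,0.03],"grip":-1},{"translation":[0,0,0],"twist":[0,0,0.03],"grip":-1},{"translation":[0,0,0],"twist":[0,0,0.03],"grip":-1},{"translation":[0,0,0],"twist":[0,0,0],"grip":-1}]' 12
python3 - <<'E'
from h import *
tgt([.5704,-.2147,.077],126)
E
```

```text
t: 23.55
tool_pos: [0.5734, -0.2158, 0.0581]
orientation: [1.633, 2.534, 0.118]
force: [-1.2, -0.4, 1.0]
opening: 0.0122
t 23.55 p [ 0.5734 -0.2158  0.0581] grasp [ 0.5706 -0.2158  0.0769] phi 114.2 toolz [ 0.147 -0.002 -0.989] q [-0.485  0.167  1.76   0.076  1.085 -0.942]
F [-1.2 -0.4  1. ] T [-0.289  0.317  0.027] Taxis -0.07 Tz open 0.0122 shift mm [ 1.   0.4 -0.1] tilt twist [-0.003  0.001 -0.   ] full rotvec [-0.003  0.    -0.197]
```

```bash
python3 -m pendant '[{"translation":[0,0,0],"twist":[0,0,0],"grip":-1},{"translation":[0,0,0],"twist":[0,0,0.02],"grip":-1},{"translation":[0,0,0],"twist":[0,0,0.02],"grip":-1},{"translation":[0,0,0],"twist":[0,0,0.02],"grip":-1},{"translation":[0,0,0],"twist":[0,0,0.02],"grip":-1},{"translation":[0,0,0],"twist":[0,0,0.02],"grip":-1},{"translation":[0,0,0],"twist":[0,0,0.02],"grip":-1},{"translation":[0,0,0],"twist":[0,0,0.02],"grip":-1},{"translation":[0,0,0],"twist":[0,0,0.02],"grip":-1},{"translation":[0,0,0],"twist":[0,0,0],"grip":-1}]' 40
python3 - <<'E'
from h import *
tgt([.5704,-.2147,.077],126)
E
```

```text
t: 24.55
tool_pos: [0.5726, -0.2163, 0.0581]
orientation: [1.851, 2.388, 0.131]
force: [-2.1, -1.2, 2.2]
opening: 0.011
t 24.55 p [ 0.5726 -0.2163  0.0581] grasp [ 0.5698 -0.2163  0.0769] phi 104.3 toolz [ 0.145 -0.003 -0.989] q [-0.485  0.167  1.76   0.074  1.086 -0.767]
F [-2.1 -1.2  2.2] T [-0.594  0.888  0.01 ] Taxis -0.098 Tz open 0.011 shift mm [ 1.4  1.  -0. ] tilt twist [-0.005  0.002 -0.   ] full rotvec [-0.005  0.001 -0.371]
```

```bash
python3 -m pendant '[{"translation":[0,0,0],"twist":[0,0,0.02],"grip":-1},{"translation":[0,0,0],"twist":[0,0,0.02],"grip":-1},{"translation":[0,0,0],"twist":[0,0,0.02],"grip":-1},{"translation":[0,0,0],"twist":[0,0,0.02],"grip":-1},{"translation":[0,0,0],"twist":[0,0,0.02],"grip":-1},{"translation":[0,0,0],"twist":[0,0,0.02],"grip":-1},{"translation":[0,0,0],"twist":[0,0,0.02],"grip":-1},{"translation":[0,0,0],"twist":[0,0,0.02],"grip":-1},{"translation":[0,0,0],"twist":[0,0,0],"grip":-1},{"translation":[0,0,0],"twist":[0,0,0],"grip":-1}]' 40
python3 - <<'E'
from h import *
tgt([.5704,-.2147,.077],126)
E
```

```text
t: 25.55
tool_pos: [0.5724, -0.2166, 0.0581]
orientation: [2.057, 2.223, 0.146]
force: [-0.9, -0.1, 2.1]
opening: 0.0114
t 25.55 p [ 0.5724 -0.2166  0.0581] grasp [ 0.5697 -0.2165  0.0769] phi 94.4 toolz [ 0.145 -0.003 -0.989] q [-0.486  0.167  1.76   0.073  1.086 -0.593]
F [-0.9 -0.1  2.1] T [-0.699  1.    -0.042] Taxis -0.063 Tz open 0.0114 shift mm [1.8 1.  0. ] tilt twist [-0.005  0.003  0.   ] full rotvec [-0.006  0.001 -0.545]
```

```bash
python3 -m pendant '[{"translation":[0,0,0],"twist":[0,0,0.02],"grip":-1},{"translation":[0,0,0],"twist":[0,0,0.02],"grip":-1},{"translation":[0,0,0],"twist":[0,0,0.02],"grip":-1},{"translation":[0,0,0],"twist":[0,0,0.02],"grip":-1},{"translation":[0,0,0],"twist":[0,0,0.02],"grip":-1},{"translation":[0,0,0],"twist":[0,0,0.02],"grip":-1},{"translation":[0,0,0],"twist":[0,0,0.02],"grip":-1},{"translation":[0,0,0],"twist":[0,0,0.02],"grip":-1},{"translation":[0,0,0],"twist":[0,0,0],"grip":-1},{"translation":[0,0,0],"twist":[0,0,0],"grip":-1}]' 40
python3 - <<'E'
from h import *
tgt([.5704,-.2147,.077],126)
E
```

```text
t: 26.55
tool_pos: [0.5721, -0.2161, 0.058]
orientation: [2.25, 2.042, 0.16]
force: [-2.9, -0.6, 3.1]
opening: 0.0113
t 26.55 p [ 0.5721 -0.2161  0.058 ] grasp [ 0.5694 -0.216   0.0768] phi 84.5 toolz [ 0.144 -0.002 -0.99 ] q [-0.485  0.166  1.76   0.074  1.087 -0.418]
F [-2.9 -0.6  3.1] T [-0.487  1.259  0.009] Taxis -0.082 Tz open 0.0113 shift mm [ 1.5  1.  -0. ] tilt twist [-0.005  0.003  0.   ] full rotvec [-0.006  0.001 -0.72 ]
```

```bash
python3 -m pendant '[{"translation":[0,0,0],"twist":[0,0,0.02],"grip":-1},{"translation":[0,0,0],"twist":[0,0,0.02],"grip":-1},{"translation":[0,0,0],"twist":[0,0,0.02],"grip":-1},{"translation":[0,0,0],"twist":[0,0,0.02],"grip":-1},{"translation":[0,0,0],"twist":[0,0,0.02],"grip":-1},{"translation":[0,0,0],"twist":[0,0,0.02],"grip":-1},{"translation":[0,0,0],"twist":[0,0,0.02],"grip":-1},{"translation":[0,0,0],"twist":[0,0,0.02],"grip":-1},{"translation":[0,0,0],"twist":[0,0,0],"grip":-1},{"translation":[0,0,0],"twist":[0,0,0],"grip":-1}]' 40
python3 - <<'E'
from h import *
tgt([.5704,-.2147,.077],126)
E
```

```text
t: 27.55
tool_pos: [0.572, -0.2161, 0.058]
orientation: [2.427, 1.843, 0.173]
force: [-3.4, -1.0, 3.1]
opening: 0.0108
t 27.55 p [ 0.572  -0.2161  0.058 ] grasp [ 0.5692 -0.216   0.0768] phi 74.6 toolz [ 0.144 -0.002 -0.99 ] q [-0.485  0.166  1.76   0.074  1.087 -0.244]
F [-3.4 -1.   3.1] T [-0.471  1.329 -0.022] Taxis -0.049 Tz open 0.0108 shift mm [ 1.7  0.9 -0. ] tilt twist [-0.005  0.004 -0.   ] full rotvec [-0.006  0.001 -0.895]
```

```bash
python3 -m pendant '[{"translation":[0,0,0],"twist":[0,0,0.02],"grip":-1},{"translation":[0,0,0],"twist":[0,0,0.02],"grip":-1},{"translation":[0,0,0],"twist":[0,0,0.02],"grip":-1},{"translation":[0,0,0],"twist":[0,0,0.02],"grip":-1},{"translation":[0,0,0],"twist":[0,0,0.02],"grip":-1},{"translation":[0,0,0],"twist":[0,0,0.02],"grip":-1},{"translation":[0,0,0],"twist":[0,0,0.02],"grip":-1},{"translation":[0,0,0],"twist":[0,0,0.02],"grip":-1},{"translation":[0,0,0],"twist":[0,0,0],"grip":-1},{"translation":[0,0,0],"twist":[0,0,0],"grip":-1}]' 40
python3 - <<'E'
from h import *
tgt([.5704,-.2147,.077],126)
E
```

```text
t: 28.55
tool_pos: [0.572, -0.2157, 0.058]
orientation: [2.587, 1.63, 0.186]
force: [-2.5, -0.8, 3.3]
opening: 0.0111
t 28.55 p [ 0.572  -0.2157  0.058 ] grasp [ 0.5693 -0.2156  0.0768] phi 64.6 toolz [ 0.144 -0.001 -0.99 ] q [-0.485  0.166  1.76   0.074  1.088 -0.069]
F [-2.5 -0.8  3.3] T [-0.168  1.324  0.014] Taxis -0.04 Tz open 0.0111 shift mm [ 1.4  0.7 -0. ] tilt twist [-0.005  0.004  0.   ] full rotvec [-6.000e-03  1.000e-03 -1.069e+00]
```

```bash
python3 -m pendant '[{"translation":[0,0,0],"twist":[0,0,0.02],"grip":-1},{"translation":[0,0,0],"twist":[0,0,0.02],"grip":-1},{"translation":[0,0,0],"twist":[0,0,0.02],"grip":-1},{"translation":[0,0,0],"twist":[0,0,0.02],"grip":-1},{"translation":[0,0,0],"twist":[0,0,0.02],"grip":-1},{"translation":[0,0,0],"twist":[0,0,0.02],"grip":-1},{"translation":[0,0,0],"twist":[0,0,0.02],"grip":-1},{"translation":[0,0,0],"twist":[0,0,0.02],"grip":-1},{"translation":[0,0,0],"twist":[0,0,0],"grip":-1},{"translation":[0,0,0],"twist":[0,0,0],"grip":-1}]' 40
python3 - <<'E'
from h import *
tgt([.5704,-.2147,.077],126)
im,d,P=cloud("wrist"); save("w5.png",im)
E
```

```text
t: 29.55
tool_pos: [0.5721, -0.2152, 0.058]
orientation: [2.729, 1.403, 0.197]
force: [-2.3, 0.5, 4.0]
opening: 0.0107
t 29.55 p [ 0.5721 -0.2152  0.058 ] grasp [ 0.5694 -0.2152  0.0768] phi 54.7 toolz [ 0.144 -0.001 -0.99 ] q [-0.485  0.166  1.76   0.075  1.088  0.105]
F [-2.3  0.5  4. ] T [0.098 1.292 0.059] Taxis -0.045 Tz open 0.0107 shift mm [ 1.1  0.6 -0.1] tilt twist [-0.004  0.004  0.   ] full rotvec [-6.000e-03  1.000e-03 -1.244e+00]
```

View pics/w5.png

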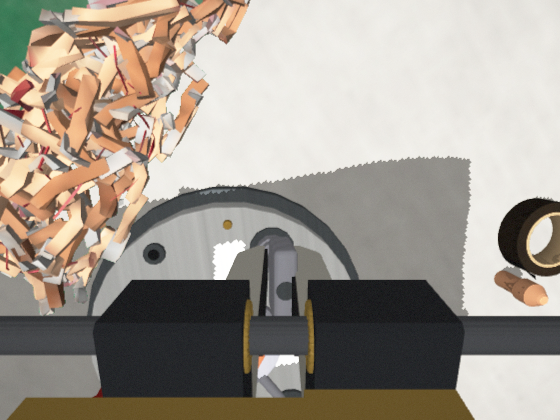

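The wrist view shows wing B aligned between the pads at (284,275), so it is following the jaws. Nut B still turns freely, so I'll keep feeling for the bite.

```bash
python3 -m pendant '[{"translation":[0,0,0],"twist":[0,0,0.02],"grip":-1},{"translation":[0,0,0],"twist":[0,0,0.02],"grip":-1},{"translation":[0,0,0],"twist":[0,0,0.02],"grip":-1},{"translation":[0,0,0],"twist":[0,0,0.02],"grip":-1},{"translation":[0,0,0],"twist":[0,0,0.02],"grip":-1},{"translation":[0,0,0],"twist":[0,0,0.02],"grip":-1},{"translation":[0,0,0],"twist":[0,0,0],"grip":-1},{"translation":[0,0,0],"twist":[0,0,0],"grip":-1},{"translation":[0,0,0],"twist":[0,0,0],"grip":-1},{"translation":[0,0,0],"twist":[0,0,0],"grip":-1}]' 45
python3 - <<'E'
from h import *
tgt([.5704,-.2147,.077],126)
E
```

```text
t: 30.6
tool_pos: [0.5721, -0.215, 0.0579]
orientation: [2.823, 1.225, 0.204]
force: [-3.1, -0.3, 3.2]
opening: 0.0103
t 30.6 p [ 0.5721 -0.215   0.0579] grasp [ 0.5694 -0.215   0.0767] phi 47.2 toolz [ 0.144  0.    -0.99 ] q [-0.485  0.166  1.76   0.076  1.088  0.236]
F [-3.1 -0.3  3.2] T [ 0.283  1.282 -0.017] Taxis 0.058 Tz open 0.0103 shift mm [ 1.   0.6 -0.1] tilt twist [-0.004  0.004 -0.   ] full rotvec [-0.006  0.    -1.375]
```

```bash
python3 -m pendant '[{"translation":[0,0,0],"twist":[0,0,0.02],"grip":-1},{"translation":[0,0,0],"twist":[0,0,0.02],"grip":-1},{"translation":[0,0,0],"twist":[0,0,0.02],"grip":-1},{"translation":[0,0,0],"twist":[0,0,0.02],"grip":-1},{"translation":[0,0,0],"twist":[0,0,0.02],"grip":-1},{"translation":[0,0,0],"twist":[0,0,0.02],"grip":-1},{"translation":[0,0,0],"twist":[0,0,0.02],"grip":-1},{"translation":[0,0,0],"twist":[0,0,0],"grip":-1},{"translation":[0,0,0],"twist":[0,0,0],"grip":-1},{"translation":[0,0,0],"twist":[0,0,0],"grip":-1}]' 45
python3 - <<'E'
from h import *
tgt([.5704,-.2147,.077],126)
E
```

```text
t: 31.6
tool_pos: [0.5722, -0.2152, 0.0579]
orientation: [2.917, 1.011, 0.21]
force: [-2.8, 0.1, 3.7]
opening: 0.0104
t 31.6 p [ 0.5722 -0.2152  0.0579] grasp [ 0.5694 -0.2152  0.0767] phi 38.5 toolz [ 0.144 -0.001 -0.99 ] q [-0.485  0.166  1.76   0.075  1.088  0.388]
F [-2.8  0.1  3.7] T [0.173 1.209 0.318] Taxis -0.291 Tz open 0.0104 shift mm [ 1.2  0.3 -0.1] tilt twist [-0.003  0.005  0.   ] full rotvec [-0.006  0.002 -1.527]
```

Nut B bites between φ=47.2° and about 42.9°, with torque now 0.32 N m. The target for the relaxed wing is φ≈-45°, so about -49° while loaded.

```bash
python3 -m pendant '[{"translation":[0,0,0],"twist":[0,0,0.08],"grip":-1},{"translation":[0,0,0],"twist":[0,0,0.08],"grip":-1},{"translation":[0,0,0],"twist":[0,0,0.08],"grip":-1},{"translation":[0,0,0],"twist":[0,0,0.08],"grip":-1},{"translation":[0,0,0],"twist":[0,0,0.08],"grip":-1},{"translation":[0,0,0],"twist":[0,0,0.08],"grip":-1},{"translation":[0,0,0],"twist":[0,0,0.08],"grip":-1},{"translation":[0,0,0],"twist":[0,0,0.08],"grip":-1},{"translation":[0,0,0],"twist":[0,0,0.08],"grip":-1},{"translation":[0,0,0],"twist":[0,0,0],"grip":-1}]' 50
python3 - <<'E'
from h import *
tgt([.5704,-.2147,.077],-49)
E
```

```text
t: 32.6
tool_pos: [0.5728, -0.2159, 0.0579]
orientation: [-3.127, 0.123, -0.229]
force: [-4.0, 0.7, 4.0]
opening: 0.01
t 32.6 p [ 0.5728 -0.2159  0.0579] grasp [ 0.57   -0.2158  0.0767] phi -4.6 toolz [ 0.145 -0.002 -0.989] q [-0.485  0.167  1.76   0.074  1.085  1.134]
F [-4.   0.7  4. ] T [0.023 1.22  0.263] Taxis -0.259 Tz open 0.01 shift mm [ 0.4 -1.2 -0.3] tilt twist [ 0.003  0.004 -0.   ] full rotvec [0.004 0.003 0.782]
```

```bash
python3 -m pendant '[{"translation":[0,0,0],"twist":[0,0,0.08],"grip":-1},{"translation":[0,0,0],"twist":[0,0,0.08],"grip":-1},{"translation":[0,0,0],"twist":[0,0,0.08],"grip":-1},{"translation":[0,0,0],"twist":[0,0,0.08],"grip":-1},{"translation":[0,0,0],"twist":[0,0,0.08],"grip":-1},{"translation":[0,0,0],"twist":[0,0,0.08],"grip":-1},{"translation":[0,0,0],"twist":[0,0,0.08],"grip":-1},{"translation":[0,0,0],"twist":[0,0,0.08],"grip":-1},{"translation":[0,0,0],"twist":[0,0,0.03],"grip":-1},{"translation":[0,0,0],"twist":[0,0,0],"grip":-1}]' 50
python3 - <<'E'
from h import *
tgt([.5704,-.2147,.077],-49)
E
```

```text
t: 33.6
tool_pos: [0.5723, -0.2173, 0.0578]
orientation: [-2.877, 1.123, -0.212]
force: [-3.5, 0.2, 3.0]
opening: 0.0099
t 33.6 p [ 0.5723 -0.2173  0.0578] grasp [ 0.5695 -0.2172  0.0766] phi -43.0 toolz [ 0.144 -0.007 -0.99 ] q [-0.485  0.166  1.761  0.069  1.084  1.802]
F [-3.5  0.2  3. ] T [-0.443  1.314  0.307] Taxis -0.376 Tz open 0.0099 shift mm [-1.  -2.6 -0.2] tilt twist [ 0.009 -0.001  0.   ] full rotvec [ 0.009 -0.001  0.117]
```

Another 0.10 rad, then release and lift clear.

```bash
python3 -m pendant '[{"translation":[0,0,0],"twist":[0,0,0.04],"grip":-1},{"translation":[0,0,0],"twist":[0,0,0.04],"grip":-1},{"translation":[0,0,0],"twist":[0,0,0.01],"grip":-1},{"translation":[0,0,0],"twist":[0,0,0],"grip":-1},{"translation":[0,0,0],"twist":[0,0,0],"grip":-1},{"translation":[0,0,0],"twist":[0,0,0],"grip":-1},{"translation":[0,0,0],"twist":[0,0,0],"grip":-1},{"translation":[0,0,0],"twist":[0,0,0],"grip":-1},{"translation":[0,0,0],"twist":[0,0,0],"grip":-1},{"translation":[0,0,0],"twist":[0,0,0],"grip":-1}]' 50
python3 - <<'E'
from h import *
tgt([.5704,-.2147,.13],-49)
E
```

```text
t: 34.6
tool_pos: [0.5722, -0.2174, 0.0578]
orientation: [-2.828, 1.23, -0.209]
force: [-2.6, 0.8, 3.1]
opening: 0.0102
t 34.6 p [ 0.5722 -0.2174  0.0578] grasp [ 0.5694 -0.2172  0.0766] phi -47.3 toolz [ 0.144 -0.008 -0.99 ] q [-0.484  0.166  1.761  0.068  1.084  1.879]
F [-2.6  0.8  3.1] T [-0.52   1.359  0.29 ] Taxis -0.372 Tz open 0.0102 shift mm [  4.3  -7.9 -52.7] tilt twist [ 0.01  -0.002  0.   ] full rotvec [ 0.01  -0.002  0.041]
```

```bash
python3 -m pendant '[{"translation":[0,0,0],"twist":[0,0,0],"grip":-0.6},{"translation":[0,0,0],"twist":[0,0,0],"grip":-0.2},{"translation":[0,0,0],"twist":[0,0,0],"grip":0},{"translation":[0,0,0],"twist":[0,0,0],"grip":0},{"translation":[0,0,0],"twist":[0,0,0],"grip":0},{"translation":[1,-2,-13],"twist":[0,0,0],"grip":0},{"translation":[1,-2,-13],"twist":[0,0,0],"grip":0},{"translation":[1,-2,-13],"twist":[0,0,0],"grip":0},{"translation":[1,-2,-13],"twist":[0,0,0],"grip":0},{"translation":[0,0,0],"twist":[0,0,0],"grip":0}]' 50
python3 - <<'E'
from h import *
tgt([.46,-.24,.155],-49)
E
```

```text
t: 35.6
tool_pos: [0.5763, -0.2139, 0.1172]
orientation: [-2.822, 1.232, -0.22]
force: [0.5, -0.5, 0.1]
opening: 0.0466
t 35.6 p [ 0.5763 -0.2139  0.1172] grasp [ 0.5735 -0.2137  0.136 ] phi -47.5 toolz [ 0.152 -0.007 -0.988] q [-0.478  0.099  1.719  0.069  1.186  1.895]
F [ 0.5 -0.5  0.1] T [ 0.091  0.016 -0.007] Taxis 0.021 Tz open 0.0466 shift mm [-55.   98.1 -35.9] tilt twist [ 0.003 -0.007  0.   ] full rotvec [ 0.003 -0.007  0.038]
```

```bash
python3 -m pendant '[{"translation":[-11,20,-7],"twist":[0,0,0],"grip":0},{"translation":[-11,20,-7],"twist":[0,0,0],"grip":0},{"translation":[-11,20,-7],"twist":[0,0,0],"grip":0},{"translation":[-11,20,-7],"twist":[0,0,0],"grip":0},{"translation":[-11,18,-8],"twist":[0,0,0],"grip":0},{"translation":[-15,25,-10],"twist":[0,0,0],"grip":0},{"translation":[-15,25,-10],"twist":[0,0,0],"grip":0},{"translation":[0,0,0],"twist":[0,0,0],"grip":0},{"translation":[0,0,0],"twist":[0,0,0],"grip":0},{"translation":[0,0,0],"twist":[0,0,0],"grip":0}]' 50
python3 - <<'E'
from h import *
tgt([.46,-.24,.155],-49)
for n in("wrist","scene","side"):
    im,d,P=cloud(n); save("f_"+n+".png",im)
    for nm,c in(("A",(.467,-.2155)),("B",(.5704,-.2147)),("C",(.5175,-.305))):
        o=0 if n=="wrist" else .003
        m=(P[...,2]>.083)&(P[...,2]<.095)&(np.hypot(P[...,0]-c[0],P[...,1]-c[1]-o)<.026); q=P[m]
        print(n,nm,len(q),cv2.minAreaRect((q[:,:2]*1000).astype(np.float32)) if len(q)>5 else 0)
E
```

```text
t: 36.6
tool_pos: [0.3994, -0.2533, 0.151]
orientation: [-2.824, 1.23, -0.23]
force: [0.5, 0.2, 0.2]
opening: 0.0461
t 36.6 p [ 0.3994 -0.2533  0.151 ] grasp [ 0.3964 -0.2531  0.1697] phi -47.4 toolz [ 0.157 -0.011 -0.988] q [-0.754 -0.33   2.05   0.104  1.299  1.617]
F [0.5 0.2 0.2] T [0.083 0.091 0.065] Taxis -0.052 Tz open 0.0461 shift mm [ 31.2 -53.4  24.4] tilt twist [ 0.002 -0.013 -0.   ] full rotvec [ 0.001 -0.013  0.04 ]
wrist A 813 ((466.3594970703125, -215.80801391601562), (9.912035942077637, 34.08012771606445), 84.41902923583984)
wrist B 971 ((569.8087158203125, -215.23605346679688), (10.90224552154541, 33.90500259399414), 49.49857711791992)
wrist C 1005 ((518.490478515625, -305.05987548828125), (10.552519798278809, 33.92667007446289), 17.468732833862305)
scene A 79 ((465.6275329589844, -212.6033172607422), (11.772618293762207, 33.612037658691406), 83.07820129394531)
scene B 61 ((568.4021606445312, -211.32815551757812), (10.187726974487305, 33.914894104003906), 49.29495620727539)
scene C 47 ((517.7825927734375, -302.1424255371094), (9.148439407348633, 34.29836654663086), 22.42657470703125)
side A 56 ((466.5292663574219, -211.9854736328125), (12.48121452331543, 32.877662658691406), 79.88565826416016)
side B 44 ((569.2222900390625, -211.4515838623047), (8.835758209228516, 33.26390838623047), 49.465518951416016)
side C 29 ((518.8046875, -301.75750732421875), (9.74450969696045, 32.108455657958984), 19.98396873474121)
```

```bash
python3 -c "
from plant import robot
print(robot.close_job())"
```

```text
the job is handed in; nothing more can be done
None
```

I tightened the red nut two quarter turns past its bite, then the next nut clockwise one quarter turn past its own. The job was handed in at about 37 s of the 72 s. No verdict is reported, so the results below rest on my own checks.

| Nut | Bite felt at (tool heading) | Wing at rest (wrist camera) | Screw turned past bite | Target |
|---|---|---|---|---|
| Red | 174° to 168° | -5.6° | about 176° ± 4° | 180° |
| Second | 47° to 43° | -40.5° | about 85° ± 3° | 90° |

- **Accuracy:** both nuts are inside the 15° you asked for. The bites showed as a torque of about 0.3 N m. I did not try to read the tell-tale pins, which sink too little.
- **Hood near the second nut:** with the tool upright, the wrist would have hit the lip of the hood above the bench. I leaned the tool back 0.15 rad there, and the grip held: the wing stayed aligned between the pads.
- **Third nut and surroundings:** I never gripped the third nut, and the arm was not taken near the dropper bottle, gauge block or spare tip. I did not measure any of them before and after.
- **At hand-in:** the gripper was open, clear of everything, and reading no contact force.
- **Disagreements:** the fixed cameras put the clamp 3–4 mm further in +y than the wrist camera. The red nut settled in the grip where the wrist camera put it, so I worked from that. The side camera read the red wing about 5° differently from the wrist camera, still within tolerance.
- **Pictures:** I viewed 11, above the planned 8 but under the limit of 12.

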